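Crank a specimen clamp shut

TASK

Put the loose crank on the square shaft of the specimen clamp, pushed right down, and wind it clockwise (two to three turns) by its red grip until the aluminium jaw presses the orange specimen block firmly against the steel shoe of the blue back jaw (how far the shoe stands out is not known): stop when the handle, which turns at a steady 6 to 7 N, clearly goes stiffer, by about 4 N. Do not force the crank or wind on after that, do not push the jaw, block or clamp by hand, and leave the dish, box and jar alone; finish with the crank still seated on the shaft and let go.

Things in the scene. Friction and masses are not known exactly. Their poses are not given: they have to be found in the camera images.
- clamp: Specimen clamp fixed to the bench. Grey bed 90 x 265 x 30 mm along its own y axis; origin on the bench under the clamp axis. White gearbox 80 x 80 mm, top 70 mm above the bench, centred at y = -115 mm. z up.
- shaft_seat (a point): Centre of the round shoulder on the gearbox, 74 mm above the bench, on which the crank's hub rests when fully down. From it rises the 14 mm square steel shaft end, 20 mm tall, with a 4 mm tip of 10.5 mm square above. It turns about the upright axis through this point; this point's x and y axes are normal to the flats and turn with it.
- jaw: Moving aluminium jaw with a stiff rubber face, 70 x 20 x 52 mm in all; the face yields a little under load. Origin at the centre of its underside, moves along the clamp's +y towards the back jaw when the shaft is turned clockwise. Pressing face 10 mm from the origin on the +y side. Jaw force times 3 mm per rad is the added torque on the shaft.
- back_jaw: Fixed blue back jaw, 70 x 25 x 55 mm; origin at the foot of its face, which looks to its own -y, towards the moving jaw. In front of that face stands a steel shoe plate, 6 mm thick, on a set-screw: it is locked anywhere from 0 to 16 mm off the face (not measured, so where the block comes to bear must be felt). It does not yield. Distance from the moving jaw varies.
- block: Loose orange specimen block with a pale top, 50 x 40 x 40 mm (40 mm along y, between the jaws), 0.18 kg, standing on the clamp bed (30 mm above the bench) between the jaws; origin at the centre of its underside. It slides along the bed as it is pushed.
- crank: Loose steel crank, about 0.33 kg, standing on the bench on its hub. Origin (= point crank_socket) at the centre of the hub's underside; z up, x along the arm to the red grip. Hub 30 mm square, 34 mm tall, with a socket 15.4 mm square and 24 mm deep, open below, sides along x and y; it fits the shaft in any of four positions. The arm is 14 mm wide, its top 34 mm up.
- crank_socket (a point): Centre of the socket's mouth on the hub's underside; z up.
- crank_head (a point): Middle of the part to carry it by: yellow block on the hub's axis, 20 mm along the arm x 16 mm across x 40 mm tall, from 34 to 74 mm above the hub's underside (the wider hub lies below); this point is 58 mm above it.
- crank_grip (a point): Centre of the upright red grip, a cylinder 18 mm in diameter and 46 mm tall, 55 mm from the hub's axis along the arm, from 37 to 83 mm above the hub's underside. It spins freely on its pin, so it can be held without turning the wrist.
- boat: Turquoise open dish 85 x 85 x 22 mm, bystander; origin under its centre.
- tip_box: Blue box 80 x 120 x 50 mm, bystander; origin under its centre.
- reagent: Amber jar 56 mm in diameter, 110 mm tall, bystander; origin under its centre.
- drive: The rotating shaft with its shoulder; origin 4 mm below point shaft_seat. It stays where it is left; turning it takes about 0.35 N m (6.4 N at the crank's grip), more once the jaw presses. Clockwise seen from above closes the jaw, 18.8 mm per full turn (3 mm per rad).
Things that resemble listed ones, but are neither listed nor needed, are in the scene too. There is more than one size of the block; the job needs the larger.

How it is judged:
On the way, in this order (a step that is already met when the one before it is completed fails the run):
1. the crank is fully down on the square shaft (z of crank_socket in the frame of shaft_seat below 0.0035 m and horizontal distance between crank_socket and shaft_seat below 0.003 m and angle between crank_socket's own z axis and vertical below 0.12 rad), for 0.2 s.
2. with the crank on the shaft, the jaw presses the block against the back jaw (all of step 1 and contact force between jaw and block above 20 N and contact force between block and back_jaw above 16 N), for 0.2 s.
At the end, for the whole second after the job is handed in: The block stands upright between the jaws, pressed with more than 20 N by the jaw (more than 16 N on the back jaw); the crank sits on the shaft within 3.5 mm of fully down, centred within 3 mm, upright and at rest (all of step 2 and linear speed of crank below 0.01 m/s and linear speed of block below 0.02 m/s and angle between block's own z axis and vertical below 0.1 rad); the robot touches nothing.
It fails at once if the block is crushed: the jaw presses it with more than 150 N (contact force between jaw and block above 150 N).
It fails at once if the crank is forced: more than 120 N between crank and shaft (contact force between crank and drive above 120 N).
It fails at once if the robot pushes on the clamp, its jaws or the block (more than 5 N) (contact force between any of the fingers, the arm and clamp above 5 N or contact force between any of the fingers, the arm and block above 5 N or contact force between any of the fingers, the arm and back_jaw above 5 N).
It fails at once if a bystander is moved more than 15 mm (distance of any of boat, tip_box, reagent from where it was at the start of the episode above 0.015 m).
It also fails if it takes over 72 s, if anything falls off the work surface, if the arm or the gripper's body presses on something with over 40 N, if the wrist force passes 120 N, or if a joint passes its speed limit or range.

ROBOT

A 7-joint arm with a two-finger parallel gripper is mounted at the origin on the work surface. World frame = base frame: x ahead of the robot, y to its left, z up, the work surface at z = 0. Lengths are in m, angles in rad, forces in N, time in s.
With the tool pointing down it reaches from about 0.425 to 1.025 m from the base axis. Payload 3.6 kg.
Tool frame: the origin (TCP) lies at the very end of the fingers, on their centre line; the grasp point (between the pads) lies 19 mm behind it (ctrl.hold_point_z is the distance from the TCP to the grasp point, in m); y points along the fingers, z is the direction in which the jaws open and shut, and the axes are right-handed (so a half turn about y gives the same grasp; the last joint's range is limited). The gripper opens to 85 mm and grips with 20 to 120 N. Pads are 22 mm wide; open, the fingers measure 114 mm over their backs; the gripper's body (76 mm by 85 mm) begins 54 mm behind the grasp point. The pads swing forward as they close: fully open they stand 13 mm farther back than shut.
Start: joints at [-1.405, 0.591, 0.048, 1.609, -0.033, 0.943, -0.034], TCP at [0.186, 0.701, 0.231] pointing down, gripper open.
Joint ranges: [-2.69, 2.69], [-0.47, 2.24], [-1.27, 1.36], [0.19, 2.51], [-1.53, 4.68], [0.08, 2.07], [-3.09, 3.09]. Speed limits (rad/s): [2.57, 2.57, 3.14, 3.14, 3.14, 3.14, 3.14].

INTERFACE

Orientations are given as a unit quaternion [x, y, z, w].
In Python, from workcell import ctrl, viewer, job, spot_in, cut_out, landmark_of gives the robot as it stands.
- The arm moves only by the tool move_arm, never from a script. Its argument "moves" is a list that holds one entry, the list of rows, each a list of 7 numbers: the finger opening in m, from 0 to 0.0854, then the shift along the tool's x, y, z in m, then the turn, a rotation vector about the tool's x, y, z in degrees. A call has 1 to 12 rows; each row shifts and turns the commanded pose from where the row before left it, along the tool's axes as they then stand; what a row does not reach is not made up. A row lasts 1/10 s, in which the tool goes at most 50 mm and 8.59 degrees, less where a joint would pass 70% of its speed; a pose out of reach is approached as far as the arm can. A call with a gripper value outside its range is refused whole. The fingers move at their own pace and stop on an object; the grip force is fixed at half the most. Time passes only in rows, so rows that do not move let the fingers close. It gives the time, the measured TCP pose, the force and the opening at its end, in the units of the state.
- ctrl.observe(): the state, without advancing time (a new reading comes with each control period).
- viewer.capture(name): name is "scene" or "top" or "wrist"; returns a dict with "pixels" (400x640x3 uint8, red, green, blue), "fx", "fy", "cx", "cy" (pixels), "rvec" (rotation vector, rad) and "tvec" (3), from world to camera coordinates, as OpenCV has them; the wrist camera has in their place "T_tool_cam" (4x4, takes a point from camera to tool coordinates, whose origin is the TCP and whose axes are the tool frame's). Camera axes: x right, y down, z forward; pixel columns grow to the right and rows downward; lengths in m; the calibration is good to about 2 mm. The wrist camera is an equidistant fisheye: a pixel r from the principal point sees the ray r / f radians off the axis. A picture is of the moment at which its call begins: read the wrist's pose just before it. There is no depth.
- job.job_done(): hands the job in, once; it reports no verdict.
Trained networks look in a picture, given as the dict that the camera call returned (one of the last four; its "shot" number tells which), for a name from the list of things; names that differ only in an ending like _2 or _b are one class to them, and where a whole thing is asked for, a point or a joint stands for the part that bears it (a point fixed in the world has none). Each returns a list of dicts, best first, with "conf" (0 to 1); they miss things now and then, are a little off and sometimes report something else, mostly with a low value. They report only what shows in the picture. A call takes as long as a camera call. They do not tell look-alikes from the thing itself.
- spot_in(label, picture): "point" ([row, column] in pixels, amid what is visible of it).
- cut_out(label, picture): "mask" (400x640 bool, what is visible of it) and "point" ([row, column] in pixels, amid what is visible of it).
- landmark_of(label, picture): "point" ([row, column] in pixels: a listed point, or the origin of a listed thing).
The state is a dict: "time": time; "joint_pos": joint angles; "joint_velocities": joint speeds; "joint_torque": joint torques, N m; "position": TCP position; "orientation": TCP orientation; "force": force on the tool from outside, world axes, zero at the start; "torque": the same for the moment, N m; "opening": finger opening in m.
Only numpy, scipy, OpenCV 4.12 (cv2) and the standard library are available. Lean on these libraries where they do the work, as an engineer would, in place of code of your own. Each camera call takes 0.05 s, during which the arm holds its last target.

## Working session

There is one attempt and no reset: what is moved stays moved. The work goes in short steps, Python scripts to look and compute and a tool call to move; the robot and the scene stay as the last step left them, time stands still between calls to the robot, and variables do not carry over. Pictures are saved under pics/ and viewed, and the job is handed in when it is done.

Besides the shell and the picture viewer there is one more tool, called after ">>>" as name(argument=value, ...), one argument or row to a line, values as JSON. move_arm: Moves the arm, as the interface text tells. Its arguments: {"type":"object","properties":{"moves":{"type":"array"}},"required":["moves"]}

```bash
ls; mkdir -p pics; python3 - <<'E'
from workcell import ctrl, viewer
import cv2
s=ctrl.observe(); print({k:(v if not hasattr(v,'round') else v) for k,v in s.items()}, ctrl.hold_point_z)
for n in ["scene","top","wrist"]:
    p=viewer.capture(n); cv2.imwrite(f"pics/{n}0.png",p["pixels"][:,:,::-1])
    print(n,{k:v for k,v in p.items() if k!="pixels"})
E
```

```text
pics
{'time': 0.0, 'joint_pos': array([-1.40452454,  0.59213312,  0.04828809,  1.60986412, -0.03331492,
        0.94267914, -0.0337148 ]), 'joint_velocities': array([-0.00051856, -0.0004833 ,  0.00027778,  0.00014244,  0.00039093,
        0.00077114, -0.00077773]), 'joint_torque': array([ 4.38656480e-04, -5.48698139e+01,  1.54641453e+00, -1.98123819e+01,
        9.26764595e-03,  8.67977418e-03,  1.10080427e-05]), 'position': array([0.18599056, 0.69986328, 0.23011488]), 'orientation': array([ 0.70195623, -0.09162747,  0.09149678, -0.70035006]), 'force': array([-0.35334921,  0.93858941, -0.42381879]), 'torque': array([-0.00517439, -0.00128782,  0.04619767]), 'opening': 0.08529877545035038} 0.0187
scene {'fx': 383.34013198198625, 'fy': 383.34013198198625, 'cx': 316.9104644699863, 'cy': 201.7882541113252, 'rvec': array([ 0.93811655,  2.45834047, -1.07565885]), 'tvec': array([ 0.38746768, -0.22576517,  1.1450007 ]), 'shot': 1}
top {'fx': 364.7357257908043, 'fy': 364.7357257908043, 'cx': 323.47906288521, 'cy': 200.73447045861548, 'rvec': array([ 2.15572355, -2.12101237,  0.15311899]), 'tvec': array([0.05648575, 0.57646185, 0.78503307]), 'shot': 2}
wrist {'fx': 309.70691628693146, 'fy': 309.70691628693146, 'cx': 324.7892873604145, 'cy': 201.06238123936265, 'T_tool_cam': array([[-1.50917004e-04,  9.60685658e-01,  2.77638333e-01,
        -7.09166349e-02],
       [ 3.25101004e-04, -2.77638274e-01,  9.60685632e-01,
        -1.42252330e-01],
       [ 9.99999936e-01,  2.35244298e-04, -2.70419536e-04,
         8.15929872e-04],
       [ 0.00000000e+00,  0.00000000e+00,  0.00000000e+00,
         1.00000000e+00]]), 'shot': 3}
```

View pics/scene0.png

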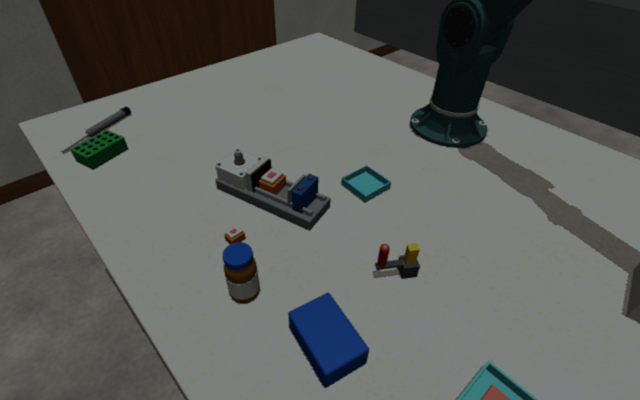

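View pics/top0.png

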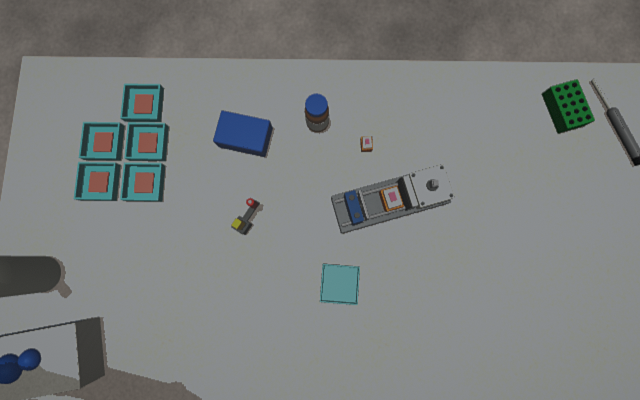

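View pics/wrist0.png

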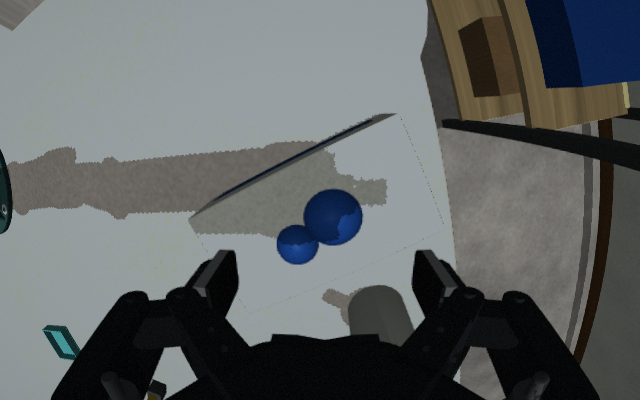

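The scene and top views show the crank standing at top-view pixel (240,222), with its red grip at (252,203). The clamp's shaft is at (433,184), and the orange block is between the jaws at (393,197). Next I'll measure positions.

```bash
cat > h.py <<'E'
import numpy as np, cv2
from scipy.spatial.transform import Rotation as R
from workcell import ctrl, viewer, job, spot_in, cut_out, landmark_of
def fixed_ray(p,pt):
    Rm=R.from_rotvec(p["rvec"]).as_matrix(); c=-Rm.T@p["tvec"]
    d=Rm.T@np.array([(pt[1]-p["cx"])/p["fx"],(pt[0]-p["cy"])/p["fy"],1]); return c,d/np.linalg.norm(d)
def wrist_ray(p,pt,s):
    dx,dy=pt[1]-p["cx"],pt[0]-p["cy"]; r=np.hypot(dx,dy); th=r/p["fx"]
    d=np.array([np.sin(th)*dx/max(r,1e-9),np.sin(th)*dy/max(r,1e-9),np.cos(th)])
    T=p["T_tool_cam"]; Rt=R.from_quat(s["orientation"]).as_matrix()
    return Rt@T[:3,3]+s["position"], Rt@T[:3,:3]@d
def atz(ray,z):
    c,d=ray; return c+d*(z-c[2])/d[2]
def tri(rays):
    A=np.zeros((3,3));b=np.zeros(3)
    for c,d in rays:
        P=np.eye(3)-np.outer(d,d);A+=P;b+=P@c
    x=np.linalg.solve(A,b)
    return x,[np.linalg.norm((np.eye(3)-np.outer(d,d))@(x-c)) for c,d in rays]
def wproj(p,s,X):
    T=p["T_tool_cam"]; Rt=R.from_quat(s["orientation"]).as_matrix()
    xt=Rt.T@(np.asarray(X)-s["position"]); xc=T[:3,:3].T@(xt-T[:3,3])
    rr=np.hypot(xc[0],xc[1]); th=np.arctan2(rr,xc[2]); return p["cx"]+p["fx"]*th*xc[0]/rr, p["cy"]+p["fx"]*th*xc[1]/rr
E
python3 - <<'E'
from h import *
np.set_printoptions(precision=4,suppress=True)
s=ctrl.observe(); print(R.from_quat(s["orientation"]).as_matrix())
t=viewer.capture("top"); c=viewer.capture("scene")
print(fixed_ray(t,(200,320)))
Z=dict(shaft_seat=.074,crank_head=.058,crank_grip=.06,crank_socket=0,crank=0,clamp=0,jaw=.03,back_jaw=.03,block=.03,boat=0,tip_box=0,reagent=0,drive=.07)
for l,z in Z.items():
    a=landmark_of(l,t); b=landmark_of(l,c)
    print(l)
    for x in a[:3]: print("  top",x["conf"],x["point"],atz(fixed_ray(t,x["point"]),z))
    for x in b[:3]: print("  scn",x["conf"],x["point"],atz(fixed_ray(c,x["point"]),z))
    if a and b: print("  tri",tri([fixed_ray(t,a[0]["point"]),fixed_ray(c,b[0]["point"])]))
E
```

```text
[[ 0.9665 -0.0004  0.2568]
 [-0.2568 -0.0017  0.9665]
 [ 0.0001 -1.     -0.0017]]
(array([0.4502, 0.0575, 0.8636]), array([ 0.1529,  0.0196, -0.988 ]))
shaft_seat
  top 0.61 [183.6, 431.5] [ 0.6128 -0.1716  0.074 ]
  scn 0.62 [159.0, 238.5] [ 0.6072 -0.1777  0.074 ]
  tri (array([ 0.6115, -0.1697,  0.0804]), [np.float64(6.584906343280358e-05), np.float64(6.584906343292772e-05)])
crank_head
  top 0.8 [221.7, 238.2] [0.5233 0.2541 0.058 ]
  top 0.2 [188.3, 430.1] [ 0.6053 -0.1728  0.058 ]
  top 0.17 [282.9, 338.4] [0.3944 0.0305 0.058 ]
  scn 0.66 [252.0, 411.1] [0.5187 0.2556 0.058 ]
  tri (array([0.522 , 0.2552, 0.0604]), [np.float64(0.0019433026898541279), np.float64(0.001943302689854207)])
crank_grip
  top 0.75 [202.0, 253.6] [0.5677 0.2215 0.06  ]
  scn 0.64 [254.4, 383.5] [0.5628 0.2264 0.06  ]
  tri (array([0.5656, 0.2241, 0.0608]), [np.float64(0.0034294339560555155), np.float64(0.0034294339560556825)])
crank_socket
  top 0.68 [228.0, 240.0] [0.5137 0.2632 0.    ]
  scn 0.9 [270.2, 406.0] [0.5164 0.2542 0.    ]
  tri (array([0.516 , 0.2587, 0.0036]), [np.float64(0.00438154331206
[... 1783 characters left out ...]
op 0.2 [122.0, 315.0] [ 0.7792  0.0906 -0.    ]
  scn 0.86 [347.3, 327.8] [0.7386 0.2673 0.    ]
  tri (array([ 0.735 ,  0.2659, -0.0072]), [np.float64(0.0014761195360499127), np.float64(0.001476119536049767)])
reagent
  top 0.58 [123.1, 315.7] [0.7764 0.0888 0.    ]
  scn 0.7 [291.9, 243.5] [0.7815 0.0854 0.    ]
  tri (array([ 0.7792,  0.0869, -0.0015]), [np.float64(0.002939090440887859), np.float64(0.002939090440887951)])
drive
  top 0.6 [188.8, 429.7] [ 0.6018 -0.1684  0.07  ]
  top 0.33 [225.8, 240.4] [0.5133 0.2459 0.07  ]
  scn 0.61 [161.0, 240.9] [ 0.6048 -0.1724  0.07  ]
  tri (array([ 0.6036, -0.1701,  0.0699]), [np.float64(0.002317105264672812), np.float64(0.0023171052646726686)])
```

>>> move_arm(
  moves=[
    [[0.06,0,-0.02,0,0,6.9,0],[0.06,0,-0.02,0,0,6.9,0],[0.06,0,-0.01,0,0,6.8,0],[0.06,0.044,0,-0.0138,0,0,0],[0.06,0.044,0,-0.0138,0,0,0],[0.06,0.044,0,-0.0138,0,0,0],[0.06,0.044,0,-0.0138,0,0,0],[0.06,0.044,0,-0.0138,0,0,0],[0.06,0.044,0,-0.0138,0,0,0],[0.06,0.044,0,-0.0138,0,0,0],[0.06,0.044,0,-0.0138,0,0,0],[0.06,0.044,0,-0.0138,0,0,0]],
  ],
)

```text
time: 2.75
position: [0.4376, 0.3682, 0.2817]
orientation: [-0.673, 0.215, -0.216, 0.674]
force: [1.2, 0.0, -0.9]
opening: 0.0604
```

>>> move_arm(
  moves=[
    [[0.06,0.044,0.02,-0.0138,0,0,0],[0.06,0.044,0.02,-0.0138,0,0,0],[0.06,0.034,0.03,-0.0138,0,0,0],[0.06,0,0,0,0,0,0],[0.06,0,0,0,0,0,0]],
  ],
)

```text
time: 3.25
position: [0.5118, 0.2642, 0.2109]
orientation: [0.674, -0.217, 0.216, -0.673]
force: [0.6, 0.9, -0.8]
opening: 0.0598
```

```bash
python3 - <<'E'
from h import *
np.set_printoptions(precision=4,suppress=True)
s=ctrl.observe(); print(s["time"],s["position"],R.from_quat(s["orientation"]).as_matrix(),s["opening"],s["force"])
w=viewer.capture("wrist"); cv2.imwrite("pics/w1.png",w["pixels"][:,:,::-1])
for l,z in dict(crank_head=.058,crank_grip=.06,crank_socket=0).items():
    for x in landmark_of(l,w)[:2]: print(l,x["conf"],x["point"],atz(wrist_ray(w,x["point"],s),z))
E
```

```text
3.25 [0.5118 0.2642 0.2109] [[ 0.8126 -0.0013  0.5829]
 [-0.5829 -0.0009  0.8126]
 [-0.0005 -1.     -0.0015]] 0.05976234190021212 [ 0.5659  0.8805 -0.7722]
crank_head 0.89 [197.2, 325.0] [0.5203 0.2588 0.058 ]
crank_grip 0.98 [248.3, 323.4] [0.5636 0.2257 0.06  ]
crank_socket 0.67 [186.4, 321.8] [0.5204 0.254  0.    ]
crank_socket 0.18 [186.4, 323.5] [0.5215 0.2556 0.    ]
```

View pics/w1.png

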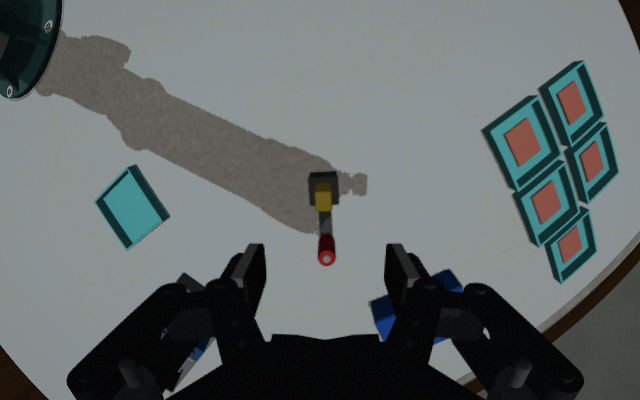

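The wrist view shows the crank hub at about (185,322) and the red grip at about (256,326), nicely in line with the tool's x axis. Now I'll go down and grip the head.

>>> move_arm(
  moves=[
    [[0.05,0.006,0.04,0,0,0,0],[0.05,0.005,0.04,0,0,0,0],[0.05,0,0.04,0,0,0,0],[0.05,0,0.03,0,0,0,0],[0.05,0,0.018,0,0,0,0],[0.05,0,0,0,0,0,0]],
  ],
)

```text
time: 4.05
position: [0.5186, 0.2602, 0.0416]
orientation: [0.675, -0.216, 0.213, -0.673]
force: [0.1, 0.4, 0.1]
opening: 0.0502
```

```bash
python3 - <<'E'
from h import *
np.set_printoptions(precision=4,suppress=True)
s=ctrl.observe(); print(s["time"],s["position"],s["opening"],s["force"])
w=viewer.capture("wrist"); cv2.imwrite("pics/w2.png",w["pixels"][:,:,::-1])
for l,z in dict(crank_head=.058,crank_grip=.06,crank_socket=0).items():
    for x in landmark_of(l,w)[:2]: print(l,x["conf"],x["point"],atz(wrist_ray(w,x["point"],s),z))
E
```

```text
4.05 [0.5186 0.2602 0.0416] 0.050210283195764385 [0.1338 0.4376 0.0929]
crank_head 0.92 [275.2, 320.7] [0.5188 0.2585 0.058 ]
crank_grip 0.36 [233.5, 319.1] [0.5007 0.2707 0.06  ]
crank_grip 0.2 [233.3, 321.3] [0.5012 0.2715 0.06  ]
crank_socket 0.88 [236.6, 320.0] [0.5217 0.2548 0.    ]
```

View pics/w2.png

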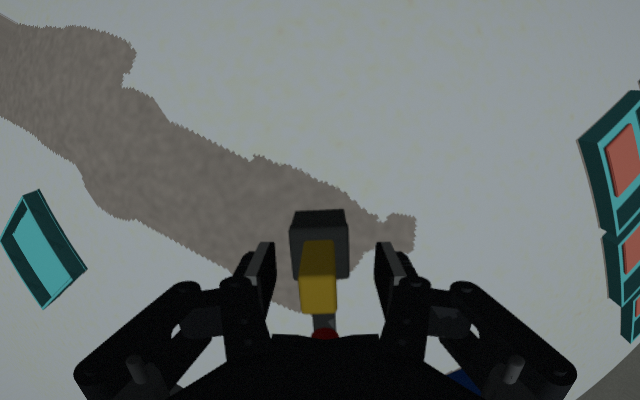

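The yellow head is between the pads (about (318,275)), and the hub is visible below. Closing.

>>> move_arm(
  moves=[
    [[0.05,0.002,0,0,0,0,0],[0.0,0,0,0,0,0,0],[0.0,0,0,0,0,0,0],[0.0,0,0,0,0,0,0],[0.0,0,0,0,0,0,0],[0.0,0,0,0,0,0,0]],
  ],
)

```text
time: 4.85
position: [0.5224, 0.2578, 0.044]
orientation: [-0.673, 0.215, -0.216, 0.673]
force: [0.4, -1.4, 5.6]
opening: 0.0152
```

```bash
python3 - <<'E'
from h import *
s=ctrl.observe(); print(s["time"],s["position"],s["opening"],s["force"])
w=viewer.capture("wrist"); cv2.imwrite("pics/w3.png",w["pixels"][:,:,::-1])
E
```

```text
4.85 [0.52243514 0.25781405 0.04400937] 0.015217548351978605 [ 0.39011329 -1.38836028  5.5675572 ]
```

View pics/w3.png

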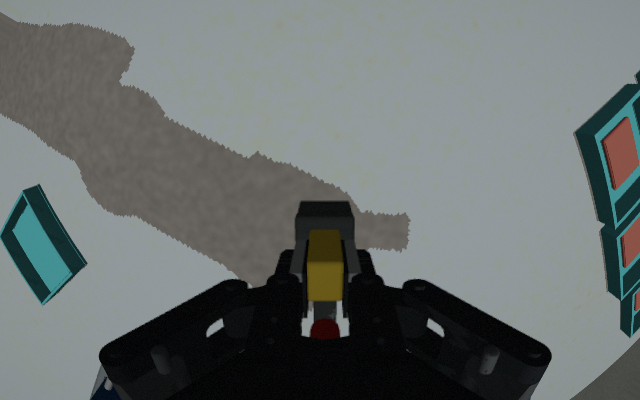

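Gripped (opening 15 mm). I'll lift it and carry it to a spot where the wrist camera can see the shaft.

>>> move_arm(
  moves=[
    [[0.0,0,-0.02,0,0,0,0],[0.0,0,-0.04,0,0,0,0],[0.0,0,-0.045,0,0,0,0],[0.0,0,-0.045,0,0,0,0],[0.0,0.02,-0.01,-0.015,0,0,0],[0.0,0.035,0,-0.0265,0,0,0],[0.0,0.035,0,-0.0265,0,0,0],[0.0,0.035,0,-0.0265,0,0,0],[0.0,0.035,0,-0.0265,0,0,0],[0.0,0.035,0,-0.0265,0,0,0],[0.0,0.035,0,-0.0265,0,0,0],[0.0,0.035,0,-0.0265,0,0,0]],
  ],
)

```text
time: 6.1
position: [0.6208, -0.0604, 0.2023]
orientation: [0.674, -0.216, 0.215, -0.673]
force: [0.4, 1.0, -3.2]
opening: 0.0154
```

>>> move_arm(
  moves=[
    [[0.0,0.035,0,-0.0265,0,0,0],[0.0,0.035,0,-0.0265,0,0,0],[0.0,0.03,0,-0.0215,0,0,0],[0.0,0.02,0,-0.0165,0,0,0],[0.0,0.01,0,-0.01,0,0,0],[0.0,0,0,0,0,0,0],[0.0,0,0,0,0,0,0]],
  ],
)

```text
time: 6.8
position: [0.6681, -0.2146, 0.2026]
orientation: [-0.673, 0.216, -0.214, 0.674]
force: [0.3, 0.7, -2.7]
opening: 0.0147
```

```bash
python3 - <<'E'
from h import *
np.set_printoptions(precision=4,suppress=True)
s=ctrl.observe(); print(s["time"],s["position"],R.from_quat(s["orientation"]).as_matrix(),s["opening"],s["force"])
w=viewer.capture("wrist"); cv2.imwrite("pics/w4.png",w["pixels"][:,:,::-1])
for l,z in dict(shaft_seat=.074,drive=.07).items():
    for x in landmark_of(l,w)[:2]: print(l,x["conf"],x["point"],atz(wrist_ray(w,x["point"],s),z))
for x in landmark_of("crank_socket",w)[:1]: print(x["conf"],x["point"],atz(wrist_ray(w,x["point"],s),s["position"][2]-.044))
E
```

```text
6.8 [ 0.6681 -0.2146  0.2026] [[ 0.8149 -0.0021  0.5796]
 [-0.5796  0.0025  0.8149]
 [-0.0031 -1.      0.0008]] 0.014723991236954677 [ 0.3092  0.6536 -2.7287]
shaft_seat 0.63 [106.1, 323.0] [ 0.6037 -0.1699  0.074 ]
drive 0.76 [112.3, 327.2] [ 0.6102 -0.1701  0.07  ]
drive 0.66 [120.3, 554.1] [0.7441 0.0344 0.07  ]
0.77 [223.1, 323.7] [ 0.6658 -0.2131  0.1586]
```

View pics/w4.png

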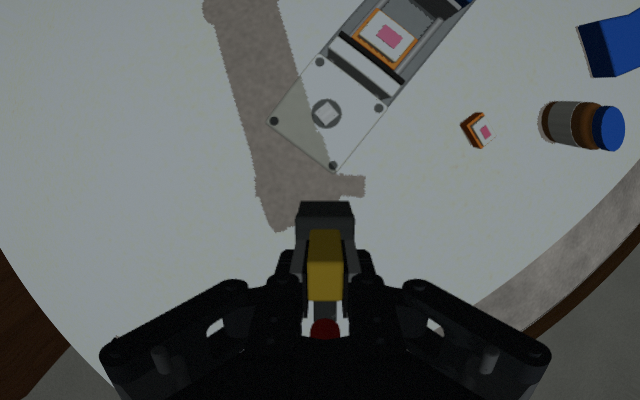

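The shaft is clear at (326,113), with its square turned diamond-wise relative to the image. Zooming in.

```bash
python3 - <<'E'
import cv2
a=cv2.imread("pics/w4.png")[60:180,250:410]
cv2.imwrite("pics/w4z.png",cv2.resize(a,None,fx=5,fy=5,interpolation=cv2.INTER_CUBIC))
E
```

```text
(no output)
```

View pics/w4z.png

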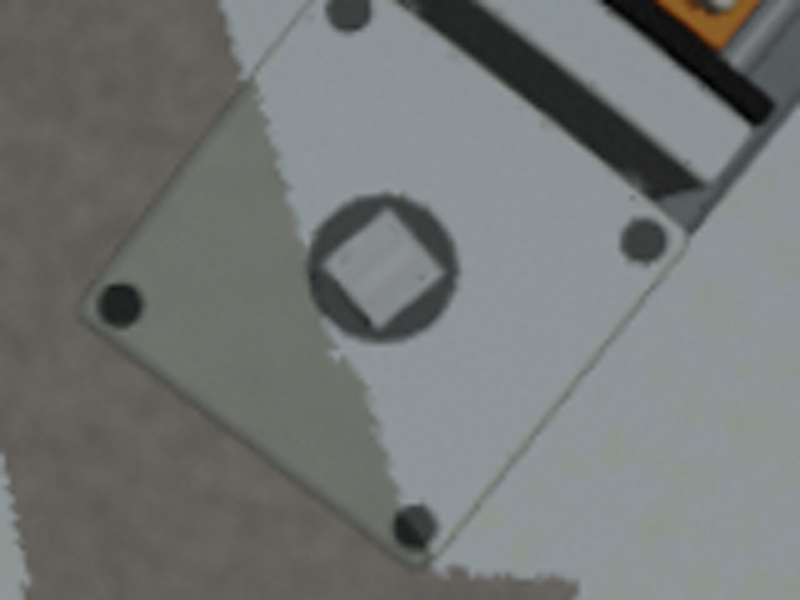

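```bash
python3 - <<'E'
from h import *
np.set_printoptions(precision=4,suppress=True)
s=ctrl.observe(); w=viewer.capture("wrist")
def px(x,y): return (60+(y+.5)/5-.5,250+(x+.5)/5-.5)
print("shoulder",atz(wrist_ray(w,px(384,268),s),.074))
P=np.array([atz(wrist_ray(w,px(*q),s),.094) for q in [(388,205),(447,272),(375,330),(322,265)]])
print(P,P.mean(0)); e=np.roll(P,-1,0)-P; print(np.linalg.norm(e,axis=1),np.degrees(np.arctan2(e[:,1],e[:,0])))
# gearbox corners z=.07: left (85,303), bottom(420,565), right(690,235)
G=np.array([atz(wrist_ray(w,px(*q),s),.070) for q in [(85,303),(420,565),(690,235)]]);e=np.diff(G,axis=0)
print(G,np.linalg.norm(e,axis=1),np.degrees(np.arctan2(e[:,1],e[:,0])),(G[0]+G[2])/2)
t=R.from_quat(s["orientation"]).as_matrix(); print(np.degrees(np.arctan2(t[1,0],t[0,0])))
# hub top edges in view: where crank predicted
c=s["position"]; print("hub corner predictions")
for dx,dy in [(-.015,-.015),(-.015,.015)]: print(wproj(w,s,c+t@np.array([dx,.010,dy])),wproj(w,s,c+t@np.array([dx,.044,dy])))
E
python3 -c "
import cv2
a=cv2.imread('pics/w4.png')[180:360,240:410]
cv2.imwrite('pics/w4h.png',cv2.resize(a,None,fx=4,fy=3.3,interpolation=cv2.INTER_CUBIC))"
```

```text
shoulder [ 0.6114 -0.1708  0.074 ]
[[ 0.6034 -0.1645  0.094 ]
 [ 0.6177 -0.163   0.094 ]
 [ 0.6188 -0.1779  0.094 ]
 [ 0.6052 -0.1788  0.094 ]] [ 0.6113 -0.1711  0.094 ]
[0.0144 0.015  0.0136 0.0144] [   5.8427  -85.9377 -176.5643   97.314 ]
[[ 0.585  -0.2173  0.07  ]
 [ 0.6589 -0.1963  0.07  ]
 [ 0.6371 -0.1223  0.07  ]] [0.0767 0.0772] [ 15.8743 106.3802] [ 0.6111 -0.1698  0.07  ]
-35.306220847043306
hub corner predictions
(np.float64(295.12621762255003), np.float64(223.28990894383344)) (np.float64(300.05951772094056), np.float64(204.6039128390932))
(np.float64(352.2660743619913), np.float64(223.3140244086396)) (np.float64(347.72664615818144), np.float64(204.61627395018152))
```

View pics/w4h.png

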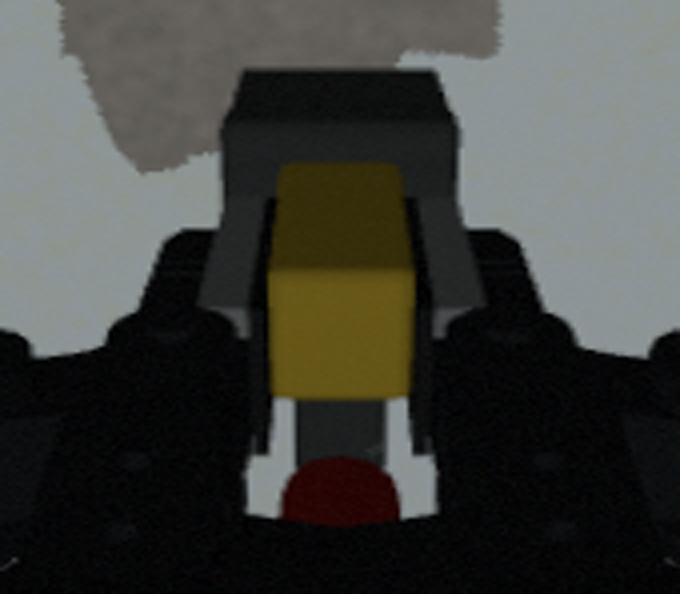

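```bash
python3 - <<'E'
from h import *
from scipy.optimize import least_squares
np.set_printoptions(precision=4,suppress=True)
s=ctrl.observe(); w=viewer.capture("wrist")
t=R.from_quat(s["orientation"]).as_matrix();c=s["position"]
def U(x,y): return (240+(x+.5)/4-.5,180+(y+.5)/3.3-.5)
obs=[((-.015,-.034,-.015),U(224,122)),((-.015,-.034,.015),U(457,122)),((-.015,0,-.015),U(243,70)),((-.015,0,.015),U(437,70)),
((-.010,-.074,-.008),U(277,165)),((-.010,-.074,.008),U(403,165)),((.010,-.074,-.008),U(270,268)),((.010,-.074,.008),U(412,268))]
# yellow block: which rows are top face? try both
for name,o in [("hub",obs[:4])]:
    for tilt in (0,1):
        def f(v):
            r=[]
            for q,u in o:
                q=np.array(q); 
                if tilt: q=R.from_rotvec([0,0,v[3]]).apply(q)
                X=c+t@(np.array([v[0],.044+v[1],v[2]])+q); r+=list(np.array(wproj(w,s,X))-u)
            return r
        k=least_squares(f,[0,0,0]+[0]*tilt); print(name,tilt,k.x,np.round(k.fun,1))
        v=list(k.x)+[0]
        for a,y in [(-.01,-.034),(-.01,-.074),(.01,-.074),(.062,-.037),(.048,-.034)]:
            q=R.from_rotvec([0,0,v[3]]).apply([a,y,0]); print(a,y,wproj(w,s,c+t@(np.array([v[0],.044+v[1],v[2]])+q)))
print("obs yellow rows",U(0,165),U(0,268),U(0,398))
print(s["joint_pos"])
E
```

```text
hub 0 [-0.0032 -0.      0.0005] [ 0.3  0.9 -0.4  1.   0.4 -1.1 -0.2 -1.1]
-0.01 -0.034 (np.float64(324.67483058543763), np.float64(226.59153846426207))
-0.01 -0.074 (np.float64(324.6090890161183), np.float64(261.56775358034884))
0.01 -0.074 (np.float64(324.61386915054584), np.float64(301.9500819659514))
0.062 -0.037 (np.float64(324.6730690344935), np.float64(335.81027998249544))
0.048 -0.034 (np.float64(324.67526291909337), np.float64(315.5227819308495))
hub 1 [-0.0031 -0.0027  0.0005 -0.0401] [-0.1 -0.  -0.   0.   0.2 -0.   0.   0. ]
-0.01 -0.034 (np.float64(324.67456183107095), np.float64(225.91747638926583))
-0.01 -0.074 (np.float64(324.60711292904676), np.float64(257.78743691707456))
0.01 -0.074 (np.float64(324.61041500894686), np.float64(300.4978404424795))
0.062 -0.037 (np.float64(324.6697979243627), np.float64(339.50710829945206))
0.048 -0.034 (np.float64(324.67252610615554), np.float64(318.42642750644865))
obs yellow rows (239.625, 229.65151515151516) (239.625, 260.8636363636364) (239.625, 300.25757575757575)
[ 0.0938  0.6007  0.2336  1.692  -0.1735  0.8696  1.3544]
```

>>> move_arm(
  moves=[
    [[0.0,-0.03,0,0.0015,0,-8.1,0],[0.0,0,0,0,0,-8.1,0],[0.0,0,0,0,0,-8.1,0],[0.0,0,0,0,0,-8.1,0],[0.0,0,0,0,0,-8.1,0],[0.0,0,0,0,0,0,0],[0.0,0,0,0,0,0,0]],
  ],
)

```text
time: 7.8
position: [0.6453, -0.198, 0.2037]
orientation: [-0.706, -0.03, 0.03, 0.707]
force: [-0.5, -0.2, -2.2]
opening: 0.0147
```

```bash
python3 - <<'E'
from h import *
np.set_printoptions(precision=4,suppress=True)
s=ctrl.observe(); t=R.from_quat(s["orientation"]).as_matrix(); print(s["time"],s["position"],t,s["opening"],s["force"],s["joint_pos"])
print(np.degrees(np.arctan2(t[1,0],t[0,0])))
w=viewer.capture("wrist"); cv2.imwrite("pics/w5.png",w["pixels"][:,:,::-1])
a=w["pixels"][80:360,230:430,::-1]; cv2.imwrite("pics/w5z.png",cv2.resize(np.ascontiguousarray(a[:150]),None,fx=4,fy=4,interpolation=cv2.INTER_CUBIC))
E
```

```text
7.8 [ 0.6453 -0.198   0.2037] [[ 0.9964  0.0002 -0.0846]
 [ 0.0846  0.0001  0.9964]
 [ 0.0002 -1.      0.0001]] 0.014690459903552097 [-0.456  -0.1509 -2.2154] [ 0.2018  0.5563  0.0427  1.7524 -0.0307  0.8333  1.9142]
4.855247606020544
```

View pics/w5z.png

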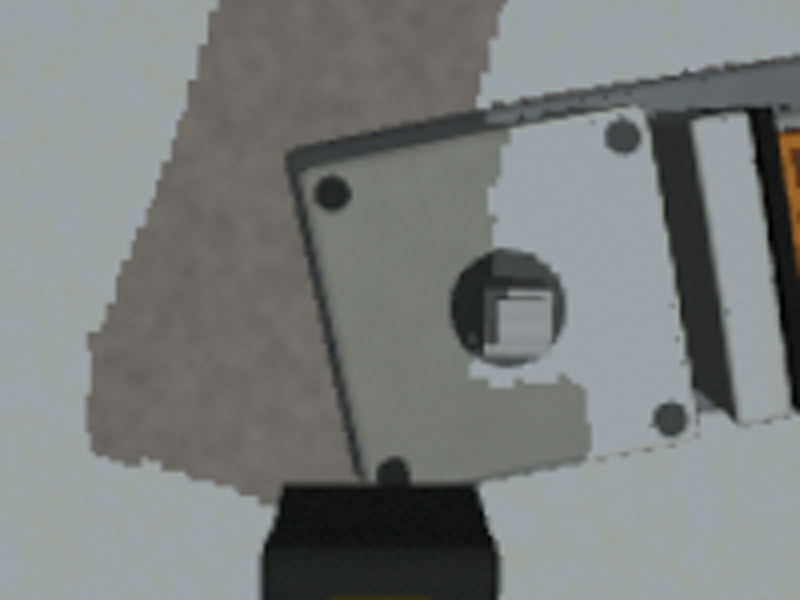

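```bash
python3 - <<'E'
import cv2
a=cv2.imread("pics/w5.png")[135:180,335:380]
cv2.imwrite("pics/w5y.png",cv2.resize(a,None,fx=13,fy=13,interpolation=cv2.INTER_NEAREST))
E
```

```text
(no output)
```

View pics/w5y.png

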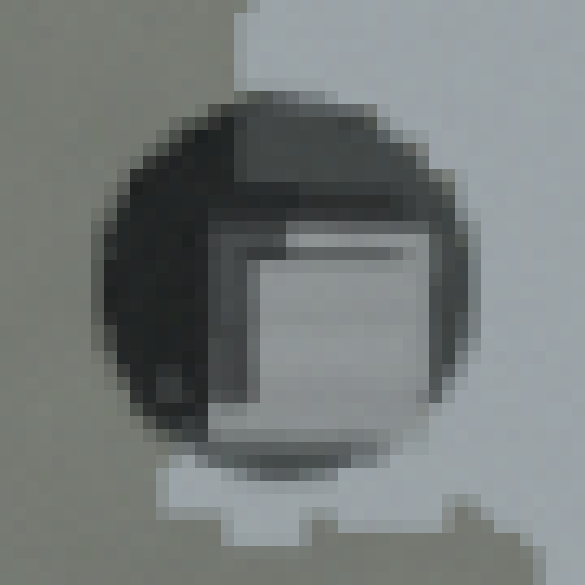

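```bash
python3 - <<'E'
from h import *
from scipy.optimize import least_squares
np.set_printoptions(precision=4,suppress=True)
s=ctrl.observe(); w=viewer.capture("wrist")
t=R.from_quat(s["orientation"]).as_matrix();c=s["position"]
A=atz(wrist_ray(w,(156.5,356.6),s),.074);B=atz(wrist_ray(w,(159.9,359.1),s),.094);print(A,B)
U=lambda x,y:(230+(x+.5)/4-.5,80+(y+.5)/4-.5)
obs=[((-.015,-.034,-.015),U(264,545)),((-.015,-.034,.015),U(497,545)),((-.015,0,-.015),U(284,486)),((-.015,0,.015),U(477,486))]
def f(v):
    r=[]
    for q,u in obs: r+=list(np.array(wproj(w,s,c+t@(np.array([v[0],.044+v[1],v[2]])+np.array(q))))-u)
    return r
k=least_squares(f,[0,0,0]); print(k.x,np.round(k.fun,1))
C=c+t@np.array([k.x[0],.044,k.x[2]])
S=(A+B)/2; S[2]=0
print("crank",C,"shift tool",t.T@(np.array([S[0],S[1],C[2]])-C))
E
```

```text
[ 0.6098 -0.1719  0.074 ] [ 0.6098 -0.1719  0.094 ]
[-0.0025  0.0012  0.0008] [ 0.6  1.3 -0.6  1.3  0.3 -1.6 -0.3 -1.6]
crank [ 0.6428 -0.1974  0.1596] shift tool [-0.0307 -0.      0.0282]
```

>>> move_arm(
  moves=[
    [[0.0,-0.0157,0,0.014,0,0,0],[0.0,-0.015,0.025,0.0142,0,0,0],[0.0,0,0.02,0,0,0,0],[0.0,0,0.01,0,0,0,0],[0.0,0,0,0,0,0,0],[0.0,0,0,0,0,0,0]],
  ],
)

```text
time: 8.5
position: [0.6133, -0.1734, 0.1491]
orientation: [0.707, 0.031, -0.03, -0.706]
force: [-0.6, 1.4, -3.1]
opening: 0.0152
```

```bash
python3 - <<'E'
from h import *
np.set_printoptions(precision=4,suppress=True)
s=ctrl.observe(); print(s["time"],s["position"],s["force"],s["torque"])
w=viewer.capture("wrist"); cv2.imwrite("pics/w6.png",w["pixels"][:,:,::-1])
w=viewer.capture("scene"); cv2.imwrite("pics/s6.png",cv2.resize(np.ascontiguousarray(w["pixels"][90:230,150:350,::-1]),None,fx=4,fy=4,interpolation=cv2.INTER_CUBIC))
E
```

```text
8.5 [ 0.6133 -0.1734  0.1491] [-0.6435  1.3528 -3.0678] [-0.0517 -0.0359 -0.0827]
```

View pics/s6.png

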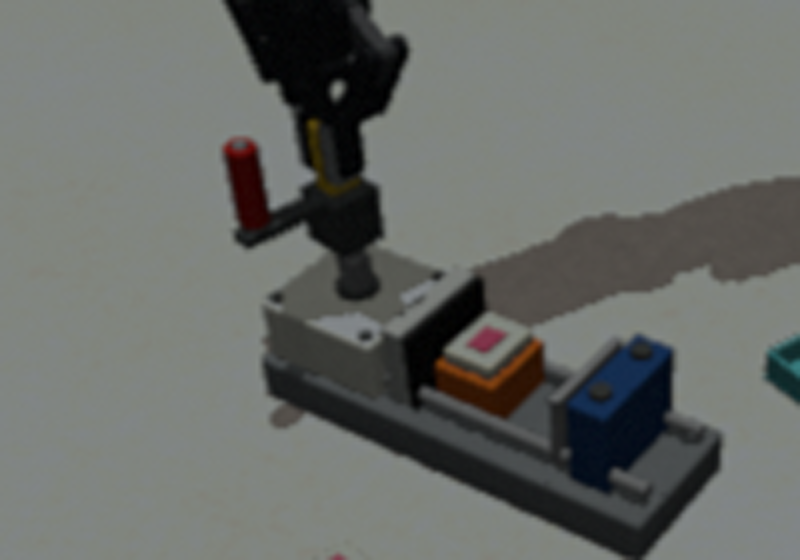

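View pics/w6.png

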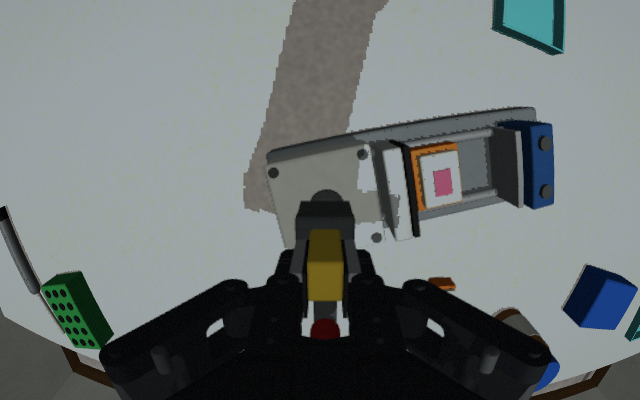

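The hub is directly over the shaft in both views. Lowering in small steps, watching the force.

>>> move_arm(
  moves=[
    [[0.0,0,0.004,0,0,0,0],[0.0,0,0.004,0,0,0,0],[0.0,0,0.002,0,0,0,0],[0.0,0,0,0,0,0,0]],
  ],
)

```text
time: 9.0
position: [0.6118, -0.1727, 0.1381]
orientation: [-0.706, -0.031, 0.031, 0.707]
force: [-0.3, -0.4, -2.8]
opening: 0.0152
```

>>> move_arm(
  moves=[
    [[0.0,0,0.002,0,0,0,0],[0.0,0,0.002,0,0,0,0],[0.0,0,0,0,0,0,0]],
  ],
)

```text
time: 9.3
position: [0.612, -0.1727, 0.1342]
orientation: [-0.706, -0.031, 0.031, 0.706]
force: [-0.2, -0.4, -3.6]
opening: 0.0153
```

```bash
python3 - <<'E'
from h import *
np.set_printoptions(precision=4,suppress=True)
s=ctrl.observe(); print(s["time"],s["position"],s["force"],s["torque"])
E
```

```text
9.3 [ 0.612  -0.1727  0.1342] [-0.1841 -0.4404 -3.6246] [ 0.0063  0.0279 -0.0171]
```

>>> move_arm(
  moves=[
    [[0.0,0,0.003,0,0,0,0],[0.0,0,0.003,0,0,0,0],[0.0,0,0,0,0,0,0]],
  ],
)

```text
time: 9.6
position: [0.6118, -0.1726, 0.128]
orientation: [-0.706, -0.031, 0.031, 0.707]
force: [0.1, 0.0, -3.0]
opening: 0.015
```

>>> move_arm(
  moves=[
    [[0.0,0,0.003,0,0,0,0],[0.0,0,0.002,0,0,0,0],[0.0,0,0,0,0,0,0]],
  ],
)

```text
time: 9.9
position: [0.612, -0.1727, 0.1231]
orientation: [-0.706, -0.031, 0.031, 0.707]
force: [-0.4, -1.2, -3.4]
opening: 0.0152
```

>>> move_arm(
  moves=[
    [[0.0,0,0.002,0,0,0,0],[0.0,0,0.002,0,0,0,0],[0.0,0,0.001,0,0,0,0],[0.0,0,0,0,0,0,0]],
  ],
)

```text
time: 10.3
position: [0.612, -0.1727, 0.1183]
orientation: [-0.706, -0.031, 0.031, 0.706]
force: [0.3, -0.7, -3.1]
opening: 0.015
```

```bash
python3 - <<'E'
from h import *
np.set_printoptions(precision=4,suppress=True)
s=ctrl.observe(); print(s["time"],s["position"],s["force"],s["torque"])
w=viewer.capture("scene"); cv2.imwrite("pics/s7.png",cv2.resize(np.ascontiguousarray(w["pixels"][90:230,150:350,::-1]),None,fx=4,fy=4,interpolation=cv2.INTER_CUBIC))
E
```

```text
10.3 [ 0.612  -0.1727  0.1183] [ 0.2927 -0.687  -3.1379] [-0.0372 -0.0247  0.0035]
```

View pics/s7.png

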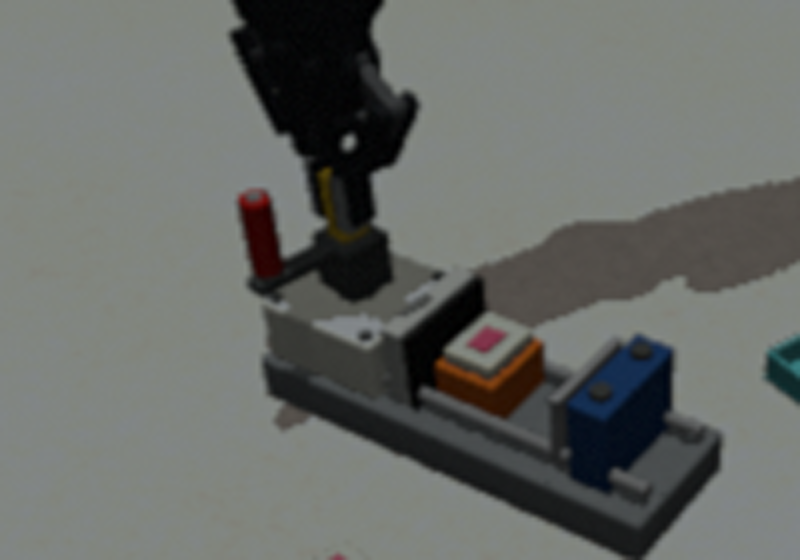

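>>> move_arm(
  moves=[
    [[0.0,0,0.001,0,0,0,0],[0.0,0,0.001,0,0,0,0],[0.0,0,0,0,0,0,0]],
  ],
)

```text
time: 10.65
position: [0.6125, -0.1729, 0.118]
orientation: [0.706, 0.031, -0.031, -0.706]
force: [-1.7, 1.5, 5.3]
opening: 0.0152
```

Seated: the vertical force went from −3 N to +5 N on the shoulder at TCP z = 0.118. Releasing and rising.

>>> move_arm(
  moves=[
    [[0.04,0,-0.001,0,0,0,0],[0.04,0,0,0,0,0,0],[0.04,0,0,0,0,0,0],[0.04,0,-0.02,0,0,0,0],[0.04,0,-0.03,0,0,0,0],[0.04,0,-0.03,0,0,0,0],[0.04,0,0,0,0,0,0],[0.04,0,0,0,0,0,0]],
  ],
)

```text
time: 11.45
position: [0.6127, -0.1729, 0.1982]
orientation: [0.707, 0.031, -0.03, -0.706]
force: [0.4, -0.1, -0.7]
opening: 0.0403
```

```bash
python3 - <<'E'
from h import *
np.set_printoptions(precision=4,suppress=True)
s=ctrl.observe(); t=R.from_quat(s["orientation"]).as_matrix(); print(s["time"],s["position"],t,s["opening"],s["force"],s["torque"])
w=viewer.capture("wrist"); cv2.imwrite("pics/w8.png",w["pixels"][:,:,::-1])
tp=viewer.capture("top"); cv2.imwrite("pics/t8.png",cv2.resize(np.ascontiguousarray(tp["pixels"][140:250,310:480,::-1]),None,fx=4,fy=4,interpolation=cv2.INTER_CUBIC))
sc=viewer.capture("scene")
for l,z in dict(crank_head=.132,crank_grip=.134,crank_socket=.074).items():
  for n,p in (("w",w),("t",tp),("s",sc)):
    for x in landmark_of(l,p)[:1]:
      ray=wrist_ray(p,x["point"],s) if n=="w" else fixed_ray(p,x["point"])
      print(l,n,x["conf"],x["point"],atz(ray,z))
E
```

```text
11.45 [ 0.6127 -0.1729  0.1982] [[ 0.9962  0.0017 -0.0873]
 [ 0.0873 -0.0004  0.9962]
 [ 0.0017 -1.     -0.0005]] 0.04033967651920909 [ 0.3844 -0.0614 -0.6641] [0.0295 0.0362 0.0046]
crank_head w 0.72 [211.6, 326.8] [ 0.61   -0.1709  0.132 ]
crank_head t 0.82 [178.7, 441.7] [ 0.6113 -0.1758  0.132 ]
crank_head s 0.74 [140.1, 236.5] [ 0.6102 -0.1678  0.132 ]
crank_grip w 0.78 [282.5, 324.0] [ 0.6669 -0.1679  0.134 ]
crank_grip t 0.93 [152.5, 438.3] [ 0.6659 -0.1699  0.134 ]
crank_grip s 0.59 [145.0, 214.6] [ 0.6575 -0.18    0.134 ]
crank_socket w 0.95 [193.8, 324.2] [ 0.6125 -0.1727  0.074 ]
crank_socket t 0.59 [183.7, 433.1] [ 0.6126 -0.1751  0.074 ]
crank_socket s 0.59 [161.1, 237.9] [ 0.6128 -0.1718  0.074 ]
```

View pics/w8.png

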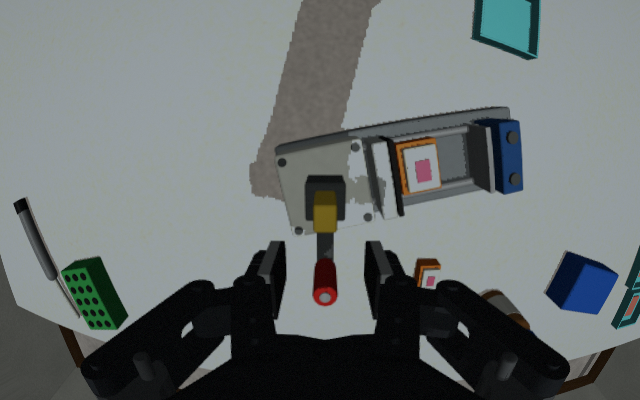

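View pics/t8.png

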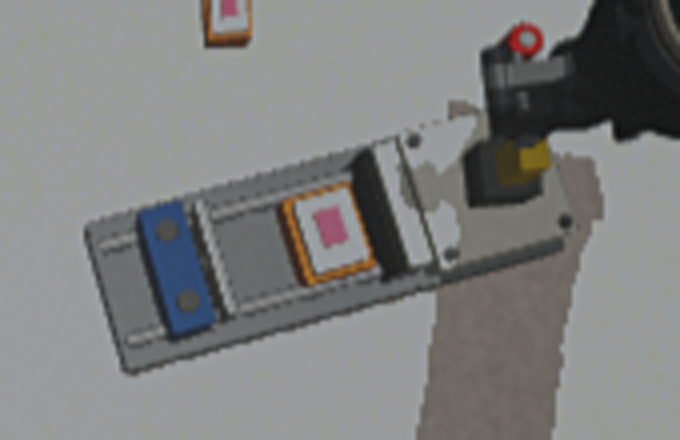

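The crank sits upright on the shaft with its head at (325,210) and the red grip at (325,297) in the wrist view. Now gripping the red grip.

>>> move_arm(
  moves=[
    [[0.04,0.03,0,0.0005,0,0,0],[0.04,0.0235,0,0,0,0,0],[0.04,0,0.035,0,0,0,0],[0.04,0,0.03,0,0,0,0],[0.04,0,0.013,0,0,0,0],[0.04,0,0,0,0,0,0]],
  ],
)

```text
time: 12.65
position: [0.6637, -0.1672, 0.1173]
orientation: [-0.706, -0.029, 0.033, 0.707]
force: [0.1, 0.0, -0.0]
opening: 0.0399
```

```bash
python3 - <<'E'
from h import *
np.set_printoptions(precision=4,suppress=True)
s=ctrl.observe(); print(s["time"],s["position"],s["force"])
w=viewer.capture("wrist"); cv2.imwrite("pics/w9.png",w["pixels"][:,:,::-1])
E
```

```text
12.65 [ 0.6637 -0.1672  0.1173] [ 0.0716  0.006  -0.0056]
```

View pics/w9.png

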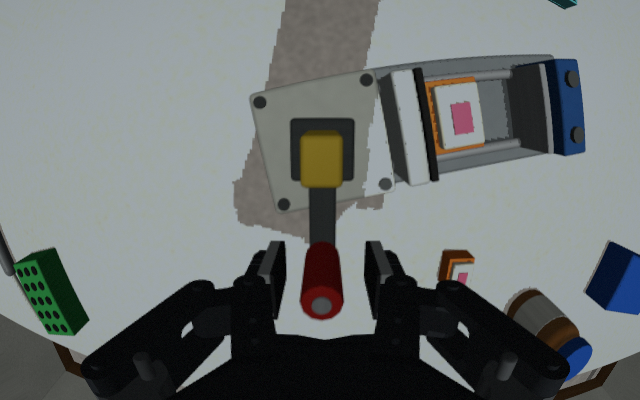

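```bash
python3 - <<'E'
from h import *
from scipy.optimize import least_squares
np.set_printoptions(precision=4,suppress=True)
s=ctrl.observe(); w=viewer.capture("wrist")
cv2.imwrite("pics/w9z.png",cv2.resize(np.ascontiguousarray(w["pixels"][100:330,250:400,::-1]),None,fx=4,fy=2.6,interpolation=cv2.INTER_CUBIC))
for l,z in dict(crank_head=.132,crank_grip=.134,crank_socket=.074).items():
    for x in landmark_of(l,w)[:1]: 
        P=atz(wrist_ray(w,x["point"],s),z); print(l,x["conf"],x["point"],P, R.from_quat(s["orientation"]).inv().apply(P-s["position"]))
for n,(x,y),z in [("hubTL",(291,118.5),.108),("hubTR",(353.5,118.5),.108),("hubBL",(291,181),.108),("hubBR",(353.5,181),.108),("yT",(321,134),.148),("yB",(321,187),.148),("redtop",(321.5,305),.157)]:
    P=atz(wrist_ray(w,(y,x),s),z); print(n,P,R.from_quat(s["orientation"]).inv().apply(P-s["position"]))
E
```

```text
crank_head 0.6 [149.3, 325.9] [ 0.6094 -0.1712  0.132 ] [-0.0558 -0.0128  0.0013]
crank_grip 0.56 [271.5, 321.1] [ 0.6656 -0.1684  0.134 ] [ 0.0004 -0.0149 -0.0008]
hubTL [ 0.5982 -0.1893  0.108 ] [-0.0685  0.0112 -0.0157]
hubTR [ 0.5955 -0.1587  0.108 ] [-0.0685  0.0112  0.015 ]
hubBL [ 0.6297 -0.1871  0.108 ] [-0.0369  0.0111 -0.0163]
hubBR [ 0.6269 -0.1554  0.108 ] [-0.0369  0.0111  0.0155]
yT [ 0.6021 -0.1736  0.148 ] [-0.0633 -0.0288 -0.0005]
yB [ 0.622 -0.172  0.148] [-0.0434 -0.0289 -0.0005]
redtop [ 0.6685 -0.1678  0.157 ] [ 0.0034 -0.0379 -0.0004]
```

View pics/w9z.png

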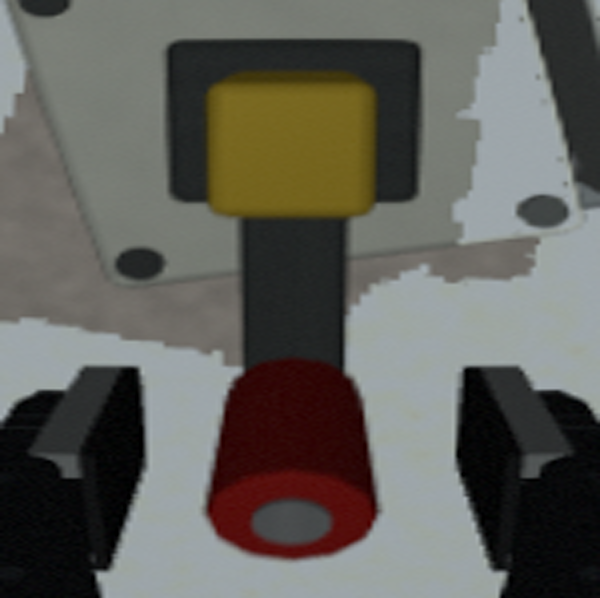

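The grip is centred between the pads. The hub axis works out at 53 mm behind the TCP, so I'll shift 2 mm forward and close.

>>> move_arm(
  moves=[
    [[0.04,0.002,0,-0.0004,0,0,0],[0.0,0,0,0,0,0,0],[0.0,0,0,0,0,0,0],[0.0,0,0,0,0,0,0],[0.0,0,0,0,0,0,0]],
  ],
)

```text
time: 13.4
position: [0.6682, -0.1679, 0.1202]
orientation: [0.707, 0.032, -0.03, -0.706]
force: [0.9, 0.9, 3.0]
opening: 0.0165
```

>>> move_arm(
  moves=[
    [[0.0,-0.0008,0,-0.0096,0,0,0],[0.0,-0.0025,0,-0.0093,0,0,0],[0.0,-0.004,0,-0.0087,0,0,0]],
  ],
)

```text
time: 13.7
position: [0.6644, -0.1927, 0.1201]
orientation: [-0.705, -0.032, 0.03, 0.708]
force: [1.4, 7.0, 4.6]
opening: 0.0166
```

```bash
cat > st.py <<'E'
from h import *
np.set_printoptions(precision=4,suppress=True)
C=np.array([.6109,-.1723])
s=ctrl.observe(); d=s["position"][:2]-C; u=d/np.linalg.norm(d); tg=np.array([u[1],-u[0]])
print(s["time"],s["position"],"r",np.linalg.norm(d),"ang",np.degrees(np.arctan2(d[1],d[0]))-5,"F",s["force"],"rad",s["force"][:2]@u,"tan(resist +)",-s["force"][:2]@tg,"open",s["opening"])
E
python3 st.py
```

```text
13.7 [ 0.6644 -0.1927  0.1201] r 0.0572176081633298 ang -25.866027455474963 F [1.3714 7.0374 4.6477] rad -1.2251503232582959 tan(resist +) 7.064326917440273 open 0.016645414628078475
```

It's turning: tangential force 7.1 N, radial −1.2 N. Carrying on.

>>> move_arm(
  moves=[
    [[0.0,-0.0055,0,-0.0079,0,0,0],[0.0,-0.0068,0,-0.0068,0,0,0],[0.0,-0.0078,0,-0.0055,0,0,0],[0.0,-0.0087,0,-0.004,0,0,0],[0.0,-0.0093,0,-0.0025,0,0,0],[0.0,-0.0096,0,-0.0008,0,0,0]],
  ],
)

```text
time: 14.3
position: [0.6218, -0.2268, 0.1204]
orientation: [-0.706, -0.034, 0.028, 0.706]
force: [5.7, 1.8, 0.5]
opening: 0.0165
```

```bash
python3 st.py
```

```text
14.3 [ 0.6218 -0.2268  0.1204] r 0.05561337253332439 ang -83.7065279128379 F [5.7197 1.7944 0.472 ] rad -0.6395418982460246 tan(resist +) 5.96034561726158 open 0.016480534112883947
```

>>> move_arm(
  moves=[
    [[0.0,-0.0096,0,0.0008,0,0,0],[0.0,-0.0093,0,0.0025,0,0,0],[0.0,-0.0087,0,0.004,0,0,0],[0.0,-0.0078,0,0.0055,0,0,0],[0.0,-0.0068,0,0.0068,0,0,0],[0.0,-0.0055,0,0.0079,0,0,0],[0.0,-0.004,0,0.0087,0,0,0],[0.0,-0.0025,0,0.0093,0,0,0],[0.0,-0.0008,0,0.0096,0,0,0]],
  ],
)

```text
time: 15.2
position: [0.5588, -0.1833, 0.1202]
orientation: [0.709, 0.031, -0.028, -0.704]
force: [0.7, -6.6, 2.2]
opening: 0.0164
```

```bash
python3 st.py
```

```text
15.2 [ 0.5588 -0.1833  0.1202] r 0.05326889443114419 ang -173.0526431486403 F [ 0.7099 -6.5683  2.2299] rad 0.6652243262952274 tan(resist +) 6.572999276153382 open 0.016440996031006468
```

>>> move_arm(
  moves=[
    [[0.0,0.0008,0,0.0096,0,0,0],[0.0,0.0025,0,0.0093,0,0,0],[0.0,0.004,0,0.0087,0,0,0],[0.0,0.0055,0,0.0079,0,0,0],[0.0,0.0068,0,0.0068,0,0,0],[0.0,0.0078,0,0.0055,0,0,0],[0.0,0.0087,0,0.004,0,0,0],[0.0,0.0093,0,0.0025,0,0,0],[0.0,0.0096,0,0.0008,0,0,0]],
  ],
)

```text
time: 16.1
position: [0.6035, -0.1179, 0.1199]
orientation: [-0.706, -0.027, 0.034, 0.707]
force: [-7.5, 3.3, 12.6]
opening: 0.0166
```

```bash
python3 st.py
```

```text
16.1 [ 0.6035 -0.1179  0.1199] r 0.054871609613793275 ang 92.75370291062681 F [-7.5176  3.3153 12.6446] rad 4.299199381048822 tan(resist +) 7.001554682840105 open 0.01655060051299099
```

>>> move_arm(
  moves=[
    [[0.0,0.0096,-0.0004,-0.0008,0,0,0],[0.0,0.0093,-0.0002,-0.0025,0,0,0],[0.0,0.0087,0,-0.004,0,0,0],[0.0,0.0078,0,-0.0055,0,0,0],[0.0,0.0068,0,-0.0068,0,0,0],[0.0,0.0055,0,-0.0079,0,0,0],[0.0,0.004,0,-0.0087,0,0,0],[0.0,0.0025,0,-0.0093,0,0,0],[0.0,0.0008,0,-0.0096,0,0,0]],
  ],
)

```text
time: 17.0
position: [0.6675, -0.1641, 0.1201]
orientation: [-0.704, -0.031, 0.032, 0.708]
force: [-0.4, 6.9, 4.8]
opening: 0.0164
```

```bash
python3 st.py; python3 - <<'E'
from h import *
sc=viewer.capture("scene"); t=viewer.capture("top")
cv2.imwrite("pics/s10.png",cv2.resize(np.ascontiguousarray(sc["pixels"][90:230,150:350,::-1]),None,fx=4,fy=4,interpolation=cv2.INTER_CUBIC))
cv2.imwrite("pics/t10.png",cv2.resize(np.ascontiguousarray(t["pixels"][140:250,310:480,::-1]),None,fx=4,fy=4,interpolation=cv2.INTER_CUBIC))
E
```

```text
17.0 [ 0.6675 -0.1641  0.1201] r 0.05720730494063539 ang 3.211189928822858 F [-0.3589  6.9081  4.8069] rad 0.631367436904277 tan(resist +) 6.888578855111458 open 0.016441548353773743
```

View pics/t10.png

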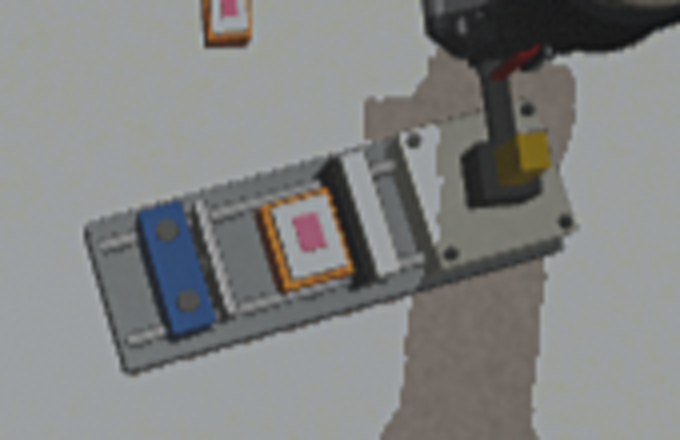

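View pics/s10.png

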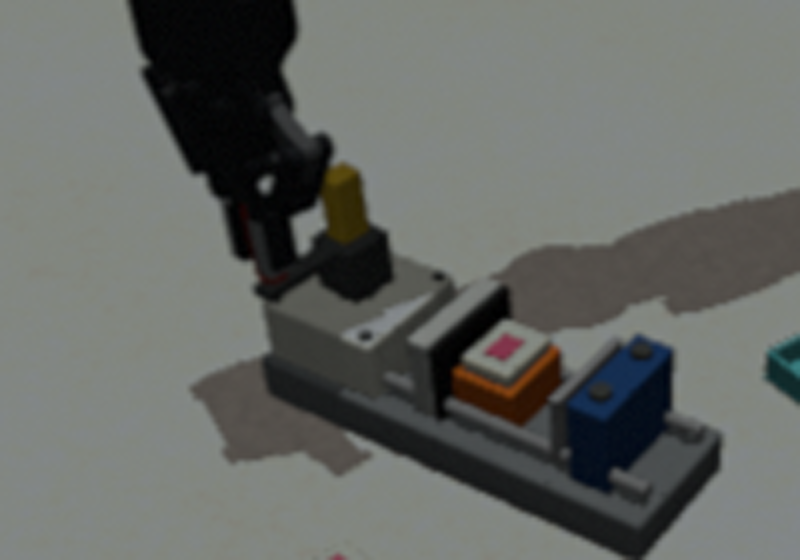

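After one turn the jaw touches the block, with roughly 25–30 mm left to the shoe (block edge at about (262,205), shoe at about (208,205) in the crop). Turning on.

>>> move_arm(
  moves=[
    [[0.0,-0.0008,0,-0.0096,0,0,0],[0.0,-0.0025,0,-0.0093,0,0,0],[0.0,-0.004,0,-0.0087,0,0,0],[0.0,-0.0055,0,-0.0079,0,0,0],[0.0,-0.0068,0,-0.0068,0,0,0],[0.0,-0.0078,0,-0.0055,0,0,0],[0.0,-0.0087,0,-0.004,0,0,0],[0.0,-0.0093,0,-0.0025,0,0,0],[0.0,-0.0096,0,-0.0008,0,0,0]],
  ],
)

```text
time: 18.0
position: [0.6213, -0.2269, 0.1205]
orientation: [0.707, 0.034, -0.028, -0.706]
force: [5.8, 3.8, -1.3]
opening: 0.0169
```

```bash
python3 st.py
```

```text
18.0 [ 0.6213 -0.2269  0.1205] r 0.05556984240056011 ang -84.24542268818574 F [ 5.7962  3.7875 -1.2564] rad -2.639417271278214 tan(resist +) 6.401112770994227 open 0.01693285401049551
```

>>> move_arm(
  moves=[
    [[0.0,-0.0096,0,0.0008,0,0,0],[0.0,-0.0093,0,0.0025,0,0,0],[0.0,-0.0087,0,0.004,0,0,0],[0.0,-0.0078,0,0.0055,0,0,0],[0.0,-0.0068,0,0.0068,0,0,0],[0.0,-0.0055,0,0.0079,0,0,0],[0.0,-0.004,0,0.0087,0,0,0],[0.0,-0.0025,0,0.0093,0,0,0],[0.0,-0.0008,0,0.0096,0,0,0]],
  ],
)

```text
time: 18.9
position: [0.5588, -0.1833, 0.1204]
orientation: [0.709, 0.031, -0.028, -0.704]
force: [1.3, -5.9, -1.2]
opening: 0.0164
```

```bash
python3 st.py
```

```text
18.9 [ 0.5588 -0.1833  0.1204] r 0.053205590719664506 ang -173.1093064377853 F [ 1.253  -5.8884 -1.1805] rad -0.01281717707497733 tan(resist +) 6.020251626111295 open 0.01643715801416279
```

>>> move_arm(
  moves=[
    [[0.0,0.0008,0,0.0096,0,0,0],[0.0,0.0025,0,0.0093,0,0,0],[0.0,0.004,0,0.0087,0,0,0],[0.0,0.0055,0,0.0079,0,0,0],[0.0,0.0068,0,0.0068,0,0,0],[0.0,0.0078,0,0.0055,0,0,0],[0.0,0.0087,0,0.004,0,0,0]],
  ],
)

```text
time: 19.6
position: [0.5839, -0.1254, 0.12]
orientation: [0.707, 0.026, -0.034, -0.706]
force: [-7.5, 0.1, 11.2]
opening: 0.0166
```

```bash
python3 st.py; python3 - <<'E'
from h import *
t=viewer.capture("top")
cv2.imwrite("pics/t11.png",cv2.resize(np.ascontiguousarray(t["pixels"][140:250,310:480,::-1]),None,fx=4,fy=4,interpolation=cv2.INTER_CUBIC))
E
```

```text
19.6 [ 0.5839 -0.1254  0.12  ] r 0.05409504849658472 ang 114.9182560017708 F [-7.4663  0.0884 11.1971] rad 3.8005619882623565 tan(resist +) 6.427195212343047 open 0.016588538339936856
```

View pics/t11.png

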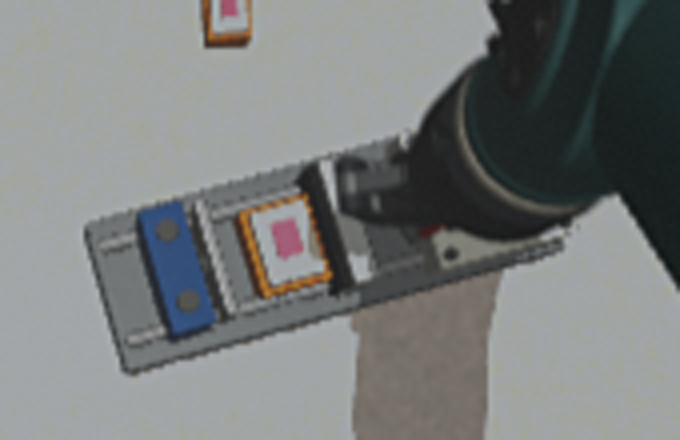

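The gap between block and shoe is now about 15 mm (crop: block edge 240, shoe 213). I'll turn 110° more at speed, then go finer.

>>> move_arm(
  moves=[
    [[0.0,0.0093,-0.0003,0.0025,0,0,0],[0.0,0.0096,-0.0003,0.0008,0,0,0],[0.0,0.0096,0,-0.0008,0,0,0],[0.0,0.0093,0,-0.0025,0,0,0],[0.0,0.0087,0,-0.004,0,0,0],[0.0,0.0078,0,-0.0055,0,0,0],[0.0,0.0068,0,-0.0068,0,0,0],[0.0,0.0055,0,-0.0079,0,0,0],[0.0,0.004,0,-0.0087,0,0,0],[0.0,0.0025,0,-0.0093,0,0,0],[0.0,0.0008,0,-0.0096,0,0,0]],
  ],
)

```text
time: 20.75
position: [0.6674, -0.1643, 0.1202]
orientation: [-0.705, -0.031, 0.032, 0.708]
force: [0.2, 7.7, 2.8]
opening: 0.0167
```

```bash
python3 st.py; python3 - <<'E'
from h import *
t=viewer.capture("top")
cv2.imwrite("pics/t12.png",cv2.resize(np.ascontiguousarray(t["pixels"][170:240,320:420,::-1]),None,fx=8,fy=8,interpolation=cv2.INTER_CUBIC))
E
```

```text
20.75 [ 0.6674 -0.1643  0.1202] r 0.057107948569165415 ang 3.094437688110359 F [0.2096 7.6997 2.7835] rad 1.2916632904295302 tan(resist +) 7.5934597499851915 open 0.016681120619921917
```

View pics/t12.png

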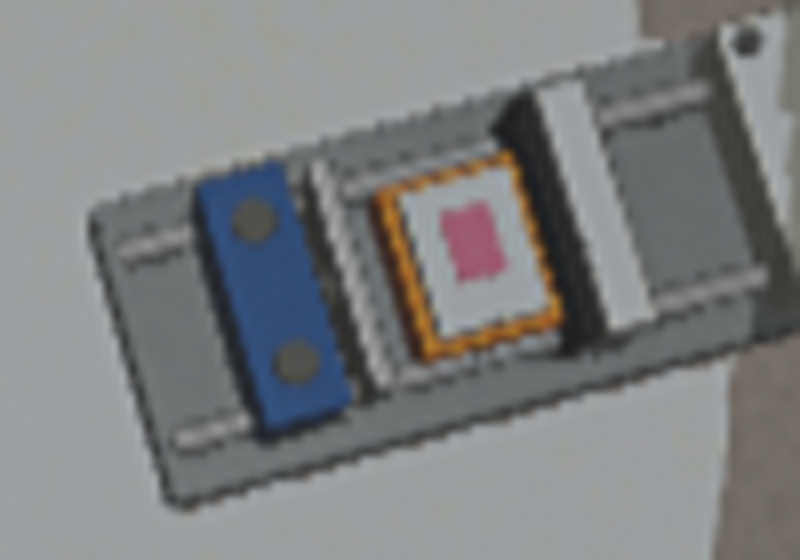

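About 9 mm is left (crop: shoe edge near 345, block edge near 378, 8x zoom). Another 90°.

>>> move_arm(
  moves=[
    [[0.0,-0.0008,0,-0.0096,0,0,0],[0.0,-0.0025,0,-0.0093,0,0,0],[0.0,-0.004,0,-0.0087,0,0,0],[0.0,-0.0055,0,-0.0079,0,0,0],[0.0,-0.0068,0,-0.0068,0,0,0],[0.0,-0.0078,0,-0.0055,0,0,0]],
  ],
)

```text
time: 21.4
position: [0.6467, -0.2158, 0.1205]
orientation: [-0.706, -0.033, 0.03, 0.707]
force: [4.0, 4.8, -1.3]
opening: 0.0162
```

```bash
python3 st.py
```

```text
21.4 [ 0.6467 -0.2158  0.1205] r 0.05632497103867956 ang -55.55485723596392 F [ 3.957   4.7545 -1.3409] rad -1.1575489819262246 tan(resist +) 6.076488586015141 open 0.01619039452895954
```

>>> move_arm(
  moves=[
    [[0.0,-0.0087,0,-0.004,0,0,0],[0.0,-0.0093,0,-0.0025,0,0,0],[0.0,-0.0096,0,-0.0008,0,0,0]],
  ],
)

```text
time: 21.7
position: [0.6207, -0.2269, 0.1207]
orientation: [0.707, 0.034, -0.029, -0.706]
force: [6.6, 3.4, -3.7]
opening: 0.0164
```

```bash
python3 st.py; python3 - <<'E'
from h import *
t=viewer.capture("top")
cv2.imwrite("pics/t13.png",cv2.resize(np.ascontiguousarray(t["pixels"][170:240,320:420,::-1]),None,fx=8,fy=8,interpolation=cv2.INTER_CUBIC))
E
```

```text
21.7 [ 0.6207 -0.2269  0.1207] r 0.0554717429544106 ang -84.79772811891887 F [ 6.6139  3.4153 -3.7002] rad -2.189799385927901 tan(resist +) 7.114217934531697 open 0.01635467918377769
```

View pics/t13.png

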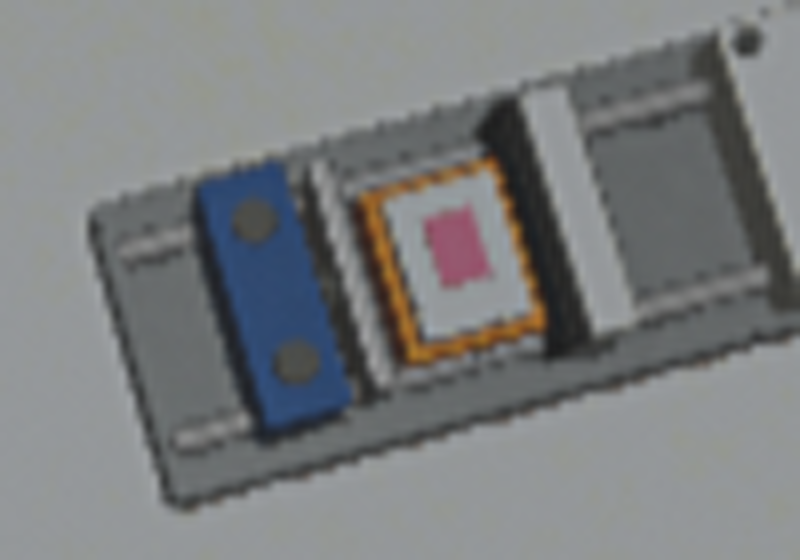

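About 4 mm is left. Going finer now, with a settling row each time.

>>> move_arm(
  moves=[
    [[0.0,-0.0096,0,0.0008,0,0,0],[0.0,-0.0093,0,0.0025,0,0,0],[0.0,-0.0087,0,0.004,0,0,0]],
  ],
)

```text
time: 22.05
position: [0.5932, -0.2238, 0.1207]
orientation: [0.708, 0.034, -0.028, -0.705]
force: [6.8, 1.0, -6.0]
opening: 0.0165
```

```bash
python3 st.py
```

```text
22.05 [ 0.5932 -0.2238  0.1207] r 0.05449085613666976 ang -113.98633269432001 F [ 6.7838  0.9592 -5.9543] rad -3.114068765173909 tan(resist +) 6.102691748102577 open 0.016508133033294
```

>>> move_arm(
  moves=[
    [[0.0,-0.004,0,0.0027,0,0,0],[0.0,-0.0038,0,0.0028,0,0,0]],
  ],
)

```text
time: 22.25
position: [0.5849, -0.2198, 0.1208]
orientation: [0.708, 0.034, -0.028, -0.705]
force: [6.6, -0.6, -6.0]
opening: 0.0164
```

```bash
python3 st.py
```

```text
22.25 [ 0.5849 -0.2198  0.1208] r 0.05414861795018258 ang -123.73667981347204 F [ 6.6369 -0.6333 -6.0059] rad -2.635666654378465 tan(resist +) 6.1239820909926825 open 0.016359120934852076
```

>>> move_arm(
  moves=[
    [[0.0,-0.0035,0.0004,0.0032,0,0,0],[0.0,-0.0032,0.0003,0.0035,0,0,0]],
  ],
)

```text
time: 22.45
position: [0.5779, -0.2151, 0.1205]
orientation: [0.709, 0.034, -0.027, -0.704]
force: [7.0, -2.4, -3.4]
opening: 0.016
```

```bash
python3 st.py
```

```text
22.45 [ 0.5779 -0.2151  0.1205] r 0.05399831077015865 ang -132.60716340676578 F [ 6.9947 -2.4396 -3.3555] rad -2.3357510431691058 tan(resist +) 7.03005505296765 open 0.015986507850853177
```

>>> move_arm(
  moves=[
    [[0.0,-0.0029,0,0.0038,0,0,0]],
  ],
)

```text
time: 22.55
position: [0.5746, -0.212, 0.1206]
orientation: [0.709, 0.034, -0.027, -0.704]
force: [5.7, -3.0, -3.8]
opening: 0.0165
```

```bash
python3 st.py; python3 - <<'E'
from h import *
t=viewer.capture("top")
cv2.imwrite("pics/t14.png",cv2.resize(np.ascontiguousarray(t["pixels"][170:240,320:420,::-1]),None,fx=8,fy=8,interpolation=cv2.INTER_CUBIC))
E
```

```text
22.55 [ 0.5746 -0.212   0.1206] r 0.05381913241309839 ang -137.40220322989362 F [ 5.7257 -2.9672 -3.8201] rad -1.6699478167238886 tan(resist +) 6.228876051042147 open 0.016546883460982625
```

View pics/t14.png

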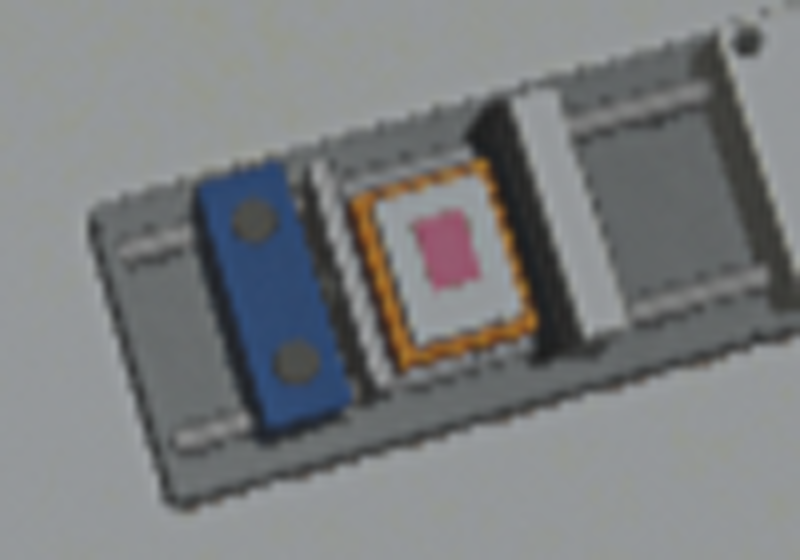

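>>> move_arm(
  moves=[
    [[0.0,-0.0026,0,0.004,0,0,0]],
  ],
)

```text
time: 22.7
position: [0.5717, -0.209, 0.1206]
orientation: [0.709, 0.034, -0.027, -0.704]
force: [6.4, -2.9, -3.2]
opening: 0.0162
```

```bash
python3 st.py
```

```text
22.7 [ 0.5717 -0.209   0.1206] r 0.053703224536562906 ang -141.95706331713586 F [ 6.3998 -2.8558 -3.2184] rad -2.7280823941979566 tan(resist +) 6.455305306150865 open 0.016224135723098807
```

>>> move_arm(
  moves=[
    [[0.0,-0.0022,0,0.0043,0,0,0]],
  ],
)

```text
time: 22.8
position: [0.5685, -0.2051, 0.1206]
orientation: [0.709, 0.033, -0.027, -0.704]
force: [5.8, -5.0, -2.8]
opening: 0.0165
```

```bash
python3 st.py
```

```text
22.8 [ 0.5685 -0.2051  0.1206] r 0.05356932538221828 ang -147.265531072693 F [ 5.8379 -5.0442 -2.8329] rad -1.529905556385826 tan(resist +) 7.562068126957765 open 0.01653909228275212
```

>>> move_arm(
  moves=[
    [[0.0,-0.0018,0,0.0044,0,0,0]],
  ],
)

```text
time: 22.9
position: [0.5659, -0.2013, 0.1205]
orientation: [0.709, 0.033, -0.028, -0.704]
force: [4.3, -5.2, -2.7]
opening: 0.0168
```

```bash
python3 st.py
```

```text
22.9 [ 0.5659 -0.2013  0.1205] r 0.05349093551320023 ang -152.23092874842746 F [ 4.2996 -5.1907 -2.7033] rad -0.805900307107586 tan(resist +) 6.691832113475226 open 0.01684281989569966
```

>>> move_arm(
  moves=[
    [[0.0,-0.0014,0,0.0046,0,0,0]],
  ],
)

```text
time: 23.0
position: [0.5637, -0.1971, 0.1205]
orientation: [0.709, 0.033, -0.028, -0.704]
force: [3.5, -5.0, -2.0]
opening: 0.0165
```

```bash
python3 st.py
```

```text
23.0 [ 0.5637 -0.1971  0.1205] r 0.05335386303492253 ang -157.25918745771776 F [ 3.5298 -5.0119 -1.991 ] rad -0.7911618302011579 tan(resist +) 6.078820646977403 open 0.016481415082573912
```

>>> move_arm(
  moves=[
    [[0.0,-0.001,0,0.0047,0,0,0]],
  ],
)

```text
time: 23.1
position: [0.5617, -0.1929, 0.1205]
orientation: [0.709, 0.032, -0.028, -0.704]
force: [3.2, -6.3, -0.8]
opening: 0.0164
```

```bash
python3 st.py
```

```text
23.1 [ 0.5617 -0.1929  0.1205] r 0.05329569209900753 ang -162.26010772069526 F [ 3.153  -6.2548 -0.7628] rad -0.4901609070270591 tan(resist +) 6.987387121686728 open 0.016425284063971354
```

>>> move_arm(
  moves=[
    [[0.0,-0.0004,0,0.0025,0,0,0]],
  ],
)

```text
time: 23.2
position: [0.5608, -0.1903, 0.1205]
orientation: [0.709, 0.032, -0.028, -0.704]
force: [2.6, -6.4, -1.6]
opening: 0.0164
```

```bash
python3 st.py
```

```text
23.2 [ 0.5608 -0.1903  0.1205] r 0.05327014463514101 ang -165.22931833600617 F [ 2.566  -6.3972 -1.5662] rad -0.25087321977842586 tan(resist +) 6.888070434908804 open 0.016363671304125756
```

>>> move_arm(
  moves=[
    [[0.0,-0.0004,0,0.0048,0,0,0]],
  ],
)

```text
time: 23.3
position: [0.5596, -0.1864, 0.1204]
orientation: [0.709, 0.031, -0.028, -0.704]
force: [1.5, -5.0, -0.8]
opening: 0.0164
```

```bash
python3 st.py
```

```text
23.3 [ 0.5596 -0.1864  0.1204] r 0.053224217740552776 ang -169.686524544684 F [ 1.5304 -5.0144 -0.7652] rad -0.15176877381339499 tan(resist +) 5.240504741114032 open 0.016361469960800398
```

>>> move_arm(
  moves=[
    [[0.0,0.0,0,0.0048,0,0,0]],
  ],
)

```text
time: 23.4
position: [0.5585, -0.1815, 0.1204]
orientation: [0.709, 0.031, -0.029, -0.704]
force: [1.4, -5.0, 0.0]
opening: 0.0165
```

```bash
python3 st.py; python3 - <<'E'
from h import *
t=viewer.capture("top")
cv2.imwrite("pics/t15.png",cv2.resize(np.ascontiguousarray(t["pixels"][170:240,320:420,::-1]),None,fx=8,fy=8,interpolation=cv2.INTER_CUBIC))
E
```

```text
23.4 [ 0.5585 -0.1815  0.1204] r 0.05319294258199618 ang -174.99487553627318 F [ 1.3516 -4.9743  0.024 ] rad -0.46681469994877745 tan(resist +) 5.133515217239855 open 0.016487744245279594
```

View pics/t15.png

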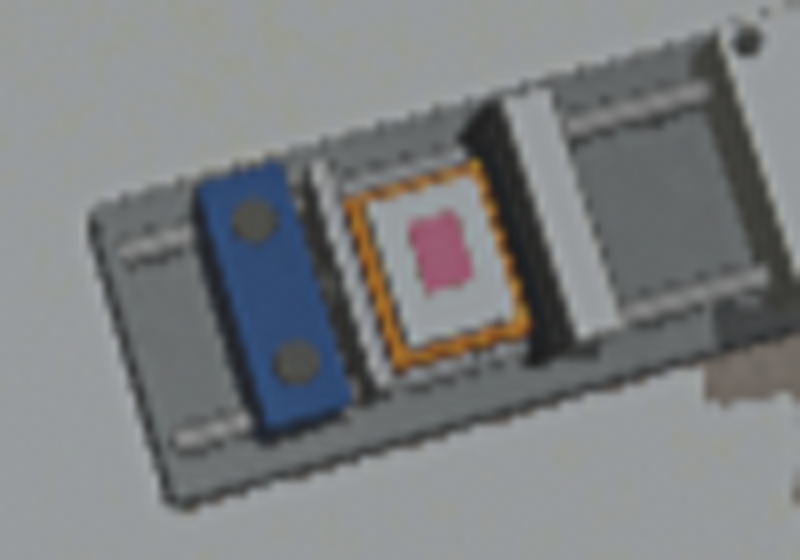

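>>> move_arm(
  moves=[
    [[0.0,0.0004,0,0.0048,0,0,0]],
  ],
)

```text
time: 23.55
position: [0.558, -0.1771, 0.1204]
orientation: [0.709, 0.03, -0.029, -0.704]
force: [-0.9, -6.9, 1.1]
opening: 0.0166
```

```bash
python3 st.py
```

```text
23.55 [ 0.558  -0.1771  0.1204] r 0.053142696578304296 ang -179.76662658949408 F [-0.8731 -6.9496  1.1073] rad 1.5033316344134233 tan(resist +) 6.841028852737582 open 0.016550667519625365
```

>>> move_arm(
  moves=[
    [[0.0,0.0008,0,0.0047,0,0,0]],
  ],
)

```text
time: 23.65
position: [0.5577, -0.1722, 0.1203]
orientation: [0.709, 0.03, -0.029, -0.704]
force: [-0.3, -7.0, 1.7]
opening: 0.0165
```

```bash
python3 st.py
```

```text
23.65 [ 0.5577 -0.1722  0.1203] r 0.05318278146844694 ang 174.8665349994178 F [-0.3224 -6.9763  1.7181] rad 0.30613191150423236 tan(resist +) 6.9770536056420696 open 0.01652132220550266
```

>>> move_arm(
  moves=[
    [[0.0,0.0012,0,0.0046,0,0,0]],
  ],
)

```text
time: 23.75
position: [0.5579, -0.1674, 0.1203]
orientation: [0.709, 0.03, -0.03, -0.704]
force: [-1.6, -6.4, 4.0]
opening: 0.0168
```

```bash
python3 st.py
```

```text
23.75 [ 0.5579 -0.1674  0.1203] r 0.05317940928940384 ang 169.7142751285198 F [-1.5891 -6.3878  4.0343] rad 0.9938921310087276 tan(resist +) 6.507019121344229 open 0.016842517175779507
```

>>> move_arm(
  moves=[
    [[0.0,0.0016,0,0.0045,0,0,0]],
  ],
)

```text
time: 23.85
position: [0.5586, -0.1627, 0.1203]
orientation: [0.709, 0.029, -0.03, -0.704]
force: [-3.1, -6.3, 4.4]
opening: 0.0168
```

```bash
python3 st.py
```

```text
23.85 [ 0.5586 -0.1627  0.1203] r 0.05321071096584796 ang 164.61873196134147 F [-3.0762 -6.3388  4.4017] rad 1.8836151949382263 tan(resist +) 6.7893876926666294 open 0.016790271492894603
```

>>> move_arm(
  moves=[
    [[0.0,0.002,0,0.0044,0,0,0]],
  ],
)

```text
time: 23.95
position: [0.5596, -0.158, 0.1202]
orientation: [0.709, 0.029, -0.031, -0.704]
force: [-3.9, -5.9, 5.0]
opening: 0.0165
```

```bash
python3 st.py
```

```text
23.95 [ 0.5596 -0.158   0.1202] r 0.05324235119094138 ang 159.4125516918818 F [-3.9122 -5.9087  5.0299] rad 2.180627716311774 tan(resist +) 6.742592003891982 open 0.016512023602616673
```

>>> move_arm(
  moves=[
    [[0.0,0.0024,0,0.0042,0,0,0]],
  ],
)

```text
time: 24.05
position: [0.5611, -0.1534, 0.1202]
orientation: [0.709, 0.028, -0.031, -0.704]
force: [-5.8, -5.5, 6.0]
opening: 0.0168
```

```bash
python3 st.py; python3 - <<'E'
from h import *
t=viewer.capture("top")
cv2.imwrite("pics/t16.png",cv2.resize(np.ascontiguousarray(t["pixels"][170:240,320:420,::-1]),None,fx=8,fy=8,interpolation=cv2.INTER_CUBIC))
E
```

```text
24.05 [ 0.5611 -0.1534  0.1202] r 0.053267086474943846 ang 154.24028454174842 F [-5.8107 -5.4749  6.0024] rad 3.492852791533621 tan(resist +) 7.1790044436173766 open 0.016759756666633506
```

View pics/t16.png

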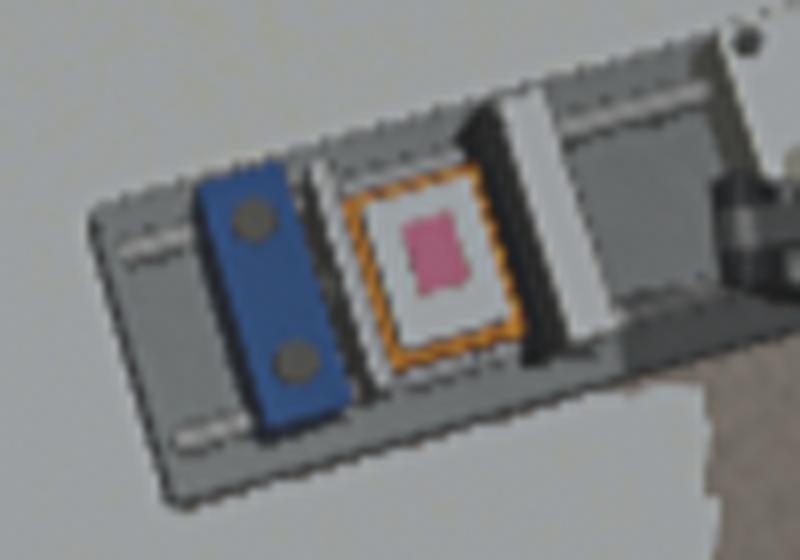

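>>> move_arm(
  moves=[
    [[0.0,0.0024,-0.0004,0.0042,0,0,0]],
  ],
)

```text
time: 24.2
position: [0.5628, -0.1493, 0.1204]
orientation: [0.709, 0.028, -0.031, -0.704]
force: [-4.0, -5.7, 2.0]
opening: 0.0168
```

```bash
python3 st.py
```

```text
24.2 [ 0.5628 -0.1493  0.1204] r 0.05328470840846721 ang 149.4166551661736 F [-4.0234 -5.6697  1.9904] rad 1.1806758249828688 tan(resist +) 6.851201264430708 open 0.016770975838035582
```

>>> move_arm(
  moves=[
    [[0.0,0.0028,-0.0002,0.0039,0,0,0]],
  ],
)

```text
time: 24.3
position: [0.5652, -0.1448, 0.1204]
orientation: [0.709, 0.028, -0.031, -0.704]
force: [-3.7, -5.6, 2.3]
opening: 0.0167
```

```bash
python3 st.py
```

```text
24.3 [ 0.5652 -0.1448  0.1204] r 0.05337808835187074 ang 143.9754834154214 F [-3.708  -5.6357  2.2523] rad 0.2728680540119664 tan(resist +) 6.740600679231031 open 0.01669913904587033
```

>>> move_arm(
  moves=[
    [[0.0,0.0033,0,0.0035,0,0,0]],
  ],
)

```text
time: 24.4
position: [0.5677, -0.1407, 0.1203]
orientation: [0.708, 0.028, -0.032, -0.704]
force: [-4.4, -5.9, 4.8]
opening: 0.0167
```

```bash
python3 st.py
```

```text
24.4 [ 0.5677 -0.1407  0.1203] r 0.0534831975864077 ang 138.8163888737465 F [-4.3972 -5.8907  4.7727] rad 0.0713567447246974 tan(resist +) 7.350582005805648 open 0.016685116705466057
```

>>> move_arm(
  moves=[
    [[0.0,0.0036,-0.0002,0.0032,0,0,0]],
  ],
)

```text
time: 24.5
position: [0.5707, -0.137, 0.1203]
orientation: [0.708, 0.027, -0.032, -0.705]
force: [-4.5, -4.5, 4.2]
opening: 0.016
```

```bash
python3 st.py
```

```text
24.5 [ 0.5707 -0.137   0.1203] r 0.053542946743782974 ang 133.6952826420882 F [-4.507  -4.5446  4.1789] rad 0.3859674878606797 tan(resist +) 6.388825813842817 open 0.015967771448307706
```

>>> move_arm(
  moves=[
    [[0.0,0.0039,0,0.0028,0,0,0]],
  ],
)

```text
time: 24.6
position: [0.5738, -0.1335, 0.1203]
orientation: [0.708, 0.027, -0.033, -0.705]
force: [-5.1, -3.8, 5.1]
opening: 0.016
```

```bash
python3 st.py
```

```text
24.6 [ 0.5738 -0.1335  0.1203] r 0.053688469795513886 ang 128.66764845182314 F [-5.1067 -3.7875  5.074 ] rad 0.78637186694692 tan(resist +) 6.309150123943223 open 0.016041046217702453
```

>>> move_arm(
  moves=[
    [[0.0,0.0041,0,0.0025,0,0,0]],
  ],
)

```text
time: 24.7
position: [0.5773, -0.1302, 0.1202]
orientation: [0.708, 0.027, -0.033, -0.705]
force: [-7.2, -2.6, 6.0]
opening: 0.0166
```

```bash
python3 st.py; python3 - <<'E'
from h import *
t=viewer.capture("top")
cv2.imwrite("pics/t17.png",cv2.resize(np.ascontiguousarray(t["pixels"][170:240,320:420,::-1]),None,fx=8,fy=8,interpolation=cv2.INTER_CUBIC))
E
```

```text
24.7 [ 0.5773 -0.1302  0.1202] r 0.05381056460523975 ang 123.57238820767151 F [-7.2123 -2.6464  5.9558] rad 2.427925263790193 tan(resist +) 7.288756109062153 open 0.016559362700491433
```

View pics/t17.png

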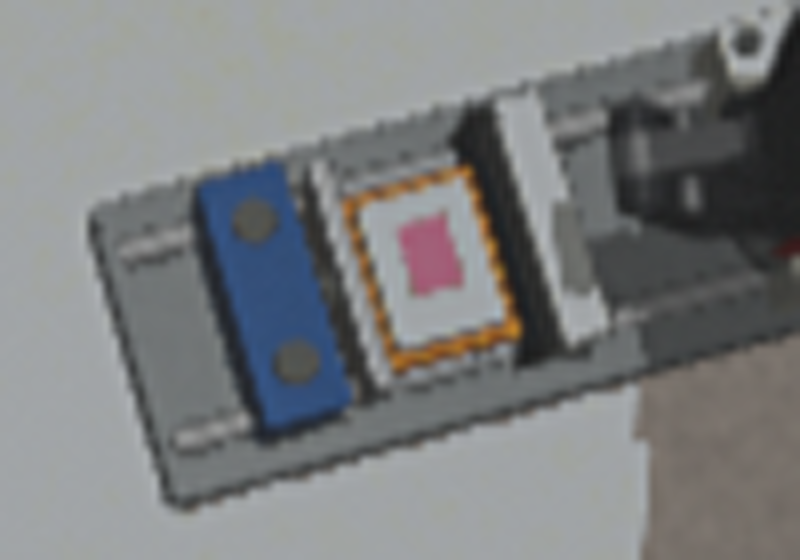

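>>> move_arm(
  moves=[
    [[0.0,0.0042,-0.0003,0.0024,0,0,0]],
  ],
)

```text
time: 24.85
position: [0.5808, -0.1275, 0.1203]
orientation: [0.708, 0.026, -0.033, -0.705]
force: [-5.8, -2.4, 4.1]
opening: 0.0166
```

```bash
python3 st.py
```

```text
24.85 [ 0.5808 -0.1275  0.1203] r 0.05392905325608154 ang 118.90840512144234 F [-5.7775 -2.3548  4.0905] rad 1.2687207098333122 tan(resist +) 6.108564617442043 open 0.016627317567356626
```

>>> move_arm(
  moves=[
    [[0.0,0.0045,-0.0002,0.0019,0,0,0]],
  ],
)

```text
time: 24.95
position: [0.585, -0.1249, 0.1203]
orientation: [0.708, 0.026, -0.034, -0.705]
force: [-5.9, -2.5, 2.9]
opening: 0.0165
```

```bash
python3 st.py
```

```text
24.95 [ 0.585  -0.1249  0.1203] r 0.054031332070953966 ang 113.6637877288534 F [-5.9397 -2.5469  2.9337] rad 0.6143654006386244 tan(resist +) 6.433484700613375 open 0.016531272351187433
```

>>> move_arm(
  moves=[
    [[0.0,0.0047,0,0.0015,0,0,0]],
  ],
)

```text
time: 25.05
position: [0.589, -0.1227, 0.1202]
orientation: [0.708, 0.026, -0.034, -0.705]
force: [-7.0, -1.3, 6.1]
opening: 0.0163
```

```bash
python3 st.py
```

```text
25.05 [ 0.589  -0.1227  0.1202] r 0.05421665006521946 ang 108.79538345067975 F [-7.0344 -1.2664  6.0723] rad 1.6794265644601911 tan(resist +) 6.94734580360729 open 0.016299698891448933
```

>>> move_arm(
  moves=[
    [[0.0,0.0047,-0.0003,0.0011,0,0,0]],
  ],
)

```text
time: 25.15
position: [0.5929, -0.121, 0.1203]
orientation: [0.707, 0.025, -0.035, -0.705]
force: [-7.7, -1.9, 4.0]
opening: 0.0165
```

```bash
python3 st.py
```

```text
25.15 [ 0.5929 -0.121   0.1203] r 0.054327248839846715 ang 104.30903703312565 F [-7.7022 -1.9477  4.013 ] rad 0.708749925813991 tan(resist +) 7.912987679588429 open 0.016540930916554522
```

>>> move_arm(
  moves=[
    [[0.0,0.0048,-0.0002,0.0006,0,0,0]],
  ],
)

```text
time: 25.25
position: [0.5968, -0.1196, 0.1203]
orientation: [0.707, 0.025, -0.035, -0.706]
force: [-8.4, -1.2, 6.0]
opening: 0.0165
```

```bash
python3 st.py
```

```text
25.25 [ 0.5968 -0.1196  0.1203] r 0.05450493820102937 ang 99.95768481356151 F [-8.4362 -1.1634  5.9856] rad 1.0534587567992784 tan(resist +) 8.45060144035667 open 0.01650922545902568
```

>>> move_arm(
  moves=[
    [[0.0,0.0048,-0.0001,0.0002,0,0,0]],
  ],
)

```text
time: 25.35
position: [0.601, -0.1186, 0.1202]
orientation: [0.707, 0.024, -0.036, -0.706]
force: [-10.2, 0.2, 5.8]
opening: 0.0165
```

```bash
python3 st.py; python3 - <<'E'
from h import *
t=viewer.capture("top")
cv2.imwrite("pics/t18.png",cv2.resize(np.ascontiguousarray(t["pixels"][170:240,320:420,::-1]),None,fx=8,fy=8,interpolation=cv2.INTER_CUBIC))
E
```

```text
25.35 [ 0.601  -0.1186  0.1202] r 0.05463437301053274 ang 95.48741808088337 F [-10.2312   0.1859   5.7845] rad 2.0451263723869952 tan(resist +) 10.026488316780247 open 0.016530543523721967
```

View pics/t18.png

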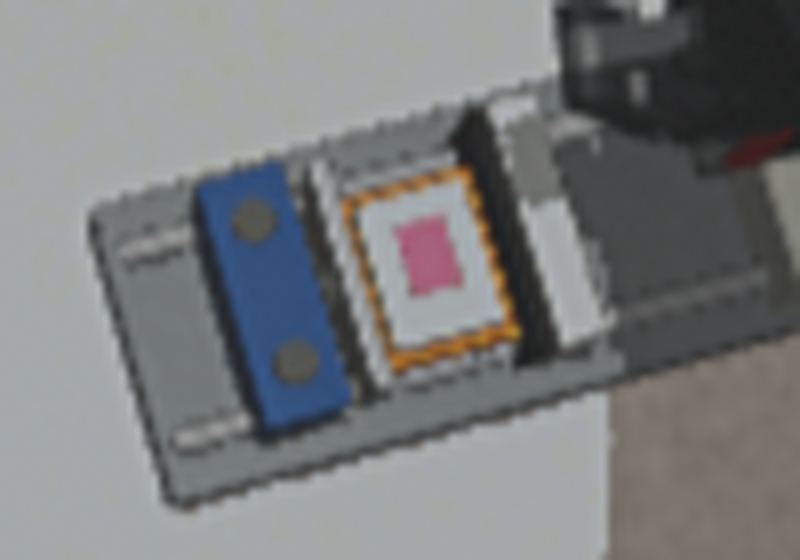

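The block has come to bear: tangential force went 6.4 → 7.9 → 8.5 → 10.0 N. Letting it settle and measuring again.

>>> move_arm(
  moves=[
    [[0.0,0.0015,0,0,0,0,0]],
  ],
)

```text
time: 25.5
position: [0.6022, -0.1183, 0.1202]
orientation: [0.707, 0.024, -0.036, -0.706]
force: [-11.1, -0.5, 5.9]
opening: 0.0164
```

```bash
python3 st.py;python3 st.py
```

```text
25.5 [ 0.6022 -0.1183  0.1202] r 0.05472282532753037 ang 94.12434920854288 F [-11.1345  -0.4599   5.862 ] rad 1.311635133067591 tan(resist +) 11.066561002026079 open 0.01643666199520646
25.5 [ 0.6022 -0.1183  0.1202] r 0.05472282532753037 ang 94.12434920854288 F [-11.1345  -0.4599   5.862 ] rad 1.311635133067591 tan(resist +) 11.066561002026079 open 0.01643666199520646
```

>>> move_arm(
  moves=[
    [[0.0,0.0008,0,-0.0001,0,0,0]],
  ],
)

```text
time: 25.6
position: [0.6029, -0.1181, 0.1202]
orientation: [0.707, 0.024, -0.036, -0.706]
force: [-10.7, -0.8, 7.5]
opening: 0.0164
```

```bash
python3 st.py
```

```text
25.6 [ 0.6029 -0.1181  0.1202] r 0.05474869012263082 ang 93.42967768539063 F [-10.7143  -0.8024   7.5113] rad 0.7769481693829178 tan(resist +) 10.716179144987766 open 0.016418613824902856
```

Now at 10.7–11.1 N, about 4 N over the 6.6 N baseline. Stopping, opening and rising straight up.

>>> move_arm(
  moves=[
    [[0.045,0,0,0,0,0,0],[0.045,0,0,0,0,0,0],[0.045,0,0,0,0,0,0],[0.045,0,-0.01,0,0,0,0],[0.045,0,-0.025,0,0,0,0],[0.045,0,-0.035,0,0,0,0],[0.045,0,-0.035,0,0,0,0],[0.045,0,-0.02,0,0,0,0],[0.045,0,0,0,0,0,0],[0.045,0,0,0,0,0,0]],
  ],
)

```text
time: 26.6
position: [0.6116, -0.1153, 0.2475]
orientation: [0.707, 0.031, -0.031, -0.706]
force: [-0.3, 0.5, -0.4]
opening: 0.0449
```

```bash
python3 st.py; python3 - <<'E'
from h import *
np.set_printoptions(precision=4,suppress=True)
s=ctrl.observe(); w=viewer.capture("wrist"); sc=viewer.capture("scene"); t=viewer.capture("top")
for l,z in dict(crank_head=.132,crank_grip=.134,crank_socket=.074).items():
  for n,p in (("w",w),("s",sc),("t",t)):
    for x in landmark_of(l,p)[:1]:
      print(l,n,x["conf"],atz(wrist_ray(p,x["point"],s) if n=="w" else fixed_ray(p,x["point"]),z))
cv2.imwrite("pics/s20.png",cv2.resize(np.ascontiguousarray(sc["pixels"][90:230,150:350,::-1]),None,fx=4,fy=4,interpolation=cv2.INTER_CUBIC))
cv2.imwrite("pics/w20.png",w["pixels"][:,:,::-1])
E
```

```text
26.6 [ 0.6116 -0.1153  0.2475] r 0.05700025765600664 ang 84.31983058917686 F [-0.3097  0.4749 -0.3917] rad 0.47120219574534405 tan(resist +) 0.3153405092518783 open 0.04486435468653076
crank_head w 0.94 [ 0.6097 -0.1716  0.132 ]
crank_head s 0.73 [ 0.6022 -0.1745  0.132 ]
crank_head t 0.62 [ 0.6155 -0.1747  0.132 ]
crank_grip s 0.74 [ 0.5952 -0.124   0.134 ]
crank_grip t 0.72 [ 0.5991 -0.1219  0.134 ]
crank_socket w 0.62 [ 0.6118 -0.1712  0.074 ]
crank_socket s 0.74 [ 0.609  -0.1726  0.074 ]
crank_socket t 0.92 [ 0.6162 -0.1738  0.074 ]
```

View pics/s20.png

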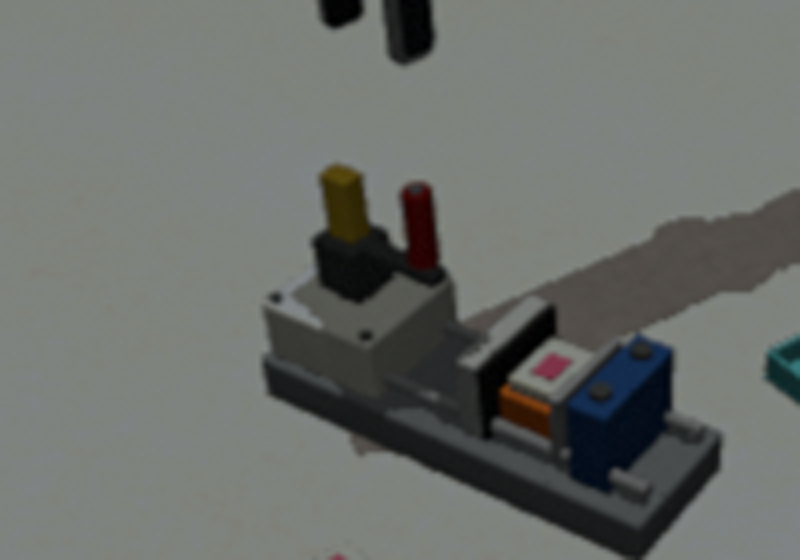

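View pics/w20.png

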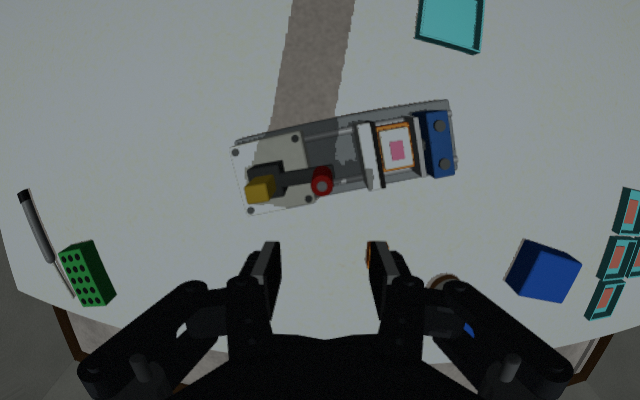

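The crank is seated and upright, the block is pinched between the jaw and the shoe, and the gripper is clear. Handing in.

```bash
python3 -c "
from workcell import job
print(job.job_done())"
```

```text
the job is handed in; nothing more can be done
None
```

I put the crank on the shaft, wound it about 2.75 turns clockwise by the red grip until the block was clamped against the shoe, and let go. I handed the job in at about 27 s of the 72 s allowed; no verdict was reported.

- **Seating:** The hub went down with no side load and stopped on the shoulder at the expected height, where the vertical force rose from −3 N to +5 N.
- **Winding:** The handle ran at about 6.5 N, with single readings from 5.1 to 7.6 N. It then climbed steadily over the last 15–20° to 10.7–11.1 N, about 4 N stiffer, so I stopped. I estimate that as roughly 75 N at the jaw; I could not measure the jaw force directly.
- **Final checks:** The pictures show the crank upright on the shaft and the block upright between the jaw and the shoe. The dish, box and jar showed no sign of having moved in the pictures, though I did not measure them again. The gripper is clear above, with the force reading near zero.
- **Disagreements:** Fixed-camera fixes of the crank's position differed by up to 7 mm from each other, but the wrist camera agreed with the known shaft centre to about 1 mm. While winding, the grip also carried vertical loads that varied between about −6 and +13 N, and I trimmed the tool height along the way.

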